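Pry the stuck lid off an oven-aged canister

TASK

The lid of the canister clamped in the opening stand has stuck tight in the oven and is still hot. Take the orange-handled pry bar, lay its blade across the stand's brass fulcrum rod with the tip under the lid's red lug, and push the handle down until the lid has come up by about a centimetre; then let go of the bar, which may stay where it is. Do not touch the lid with the gripper, and leave the blue scraper, the spare canister and the amber jar alone.

Things in the scene. Friction and masses are not known exactly. Their poses are not given: they have to be found in the camera images.
- pry_bar_grip (a point): Grip of the loose pry bar (0.3 kg, balances near here), lying level with its underside 40 mm up on a grey rest (cross bars 45 mm behind, 80 mm ahead). Orange handle 24 mm wide, 22 high, from 65 mm behind to 40 ahead of this point, which is its mid height, 11 mm above the flat underside. Steel blade 20 wide, 6 thick, flush with the underside; tip 195 mm ahead. x to the tip, z up.
- pry_bar_tip (a point): End of the pry bar's blade, half-way through its 6 mm thickness; 195 mm ahead of the grip and 3 mm above the bar's flat underside.
- fulcrum_top (a point): Top of the fulcrum at mid width: level brass rod 16 mm thick, its top 120 mm above the bench, fixed between two blue cheeks 50 mm apart that rise 20 mm above it. x points level from the rod to the canister (the bar lies along x, handle on the -x side), y along the rod, z up. Stand fixed to the bench; base plate 12 mm thick ends 22 mm outside the rod, bare bench beyond.
- lid_lug (a point): Middle of the free underside of the lid's red lug, a level tongue 36 mm wide, 8 thick, pointing at the fulcrum. Lug's end is 16 mm to the fulcrum side, canister wall 16 mm to the other. 48 mm beyond the rod along x and, lid down, 18 mm above the rod's top. Axes as fulcrum_top. Dark lid 76 mm across, top 15 mm above this point; canister 68 mm across.
- lid (a joint): How far the lid has come up, m: 0 = fully down, stop at 0.022. It slides straight up with about 30 N of friction and stays where it is left.
- scraper_grip (a point): Bystander, to be left alone: scraper with a blue handle of the same size on a similar rest, blade 22 mm wide and 4 mm thick, tip 150 mm ahead; point and axes as for the pry bar's grip. Either tool may be on the nearer rest.
- spare_cell_mid (a point): Bystander: loose spare steel canister with a dark screw cap and no lug, standing on the bench, 76 mm across at its cap, 125 mm tall; its centre.
- jar_mid (a point): Bystander: loose amber jar with blue cap, 60 mm across, 85 mm tall; its centre.
There are look-alikes about, which are no part of the job. What is shaped like the part that bears fulcrum_top but green or purple is not meant.

How it is judged:
By the outcome, as a careful person would: the job done as asked, in the order asked, and still so for the second after the job is handed in, with the robot touching nothing.
It also fails if it takes over 40 s, if anything falls off the work surface, if the arm or the gripper's body presses on something with over 40 N, if the wrist force passes 120 N, or if a joint passes its speed limit or range.

ROBOT

A 6-joint arm with a two-finger parallel gripper is mounted at the origin on the work surface. World frame = base frame: x ahead of the robot, y to its left, z up, the work surface at z = 0. Lengths are in mm, angles in rad, forces in N, time in s.
With the tool pointing down it reaches from about 250 to 775 mm from the base axis. Payload 8.9 kg.
Tool frame: the origin (TCP) lies at the very end of the fingers, on their centre line; the grasp point (between the pads) lies robot.hold_point_z behind it (robot.hold_point_z is the distance from the TCP to the grasp point, in mm); z points along the fingers, y is the direction in which the jaws open and shut (so a half turn about z gives the same grasp; the last joint's range is limited). The gripper opens to 85 mm and grips with 20 to 120 N. Pads are 22 mm wide; open, the fingers measure 114 mm over their backs; the gripper's body (76 mm by 85 mm) begins 54 mm behind the grasp point. The pads swing forward as they close: fully open they stand 13 mm farther back than shut.
Start: joints at [1.153, 0.291, -0.153, 1.127, 0, 1.431], TCP at [144.475, 504.728, 199.505] pointing down, gripper open.
Joint ranges: [-2.52, 2.52], [-0.91, 1.74], [-1.3, 1.37], [-1.96, 2.02], [-1.52, 1.47], [-3.14, 3.14]. Speed limits (rad/s): [2.22, 2.22, 2.79, 3.14, 3.14, 3.14].

INTERFACE

Orientations are given as a rotation vector (axis times angle).
In Python, from cell import robot, viewer gives the robot as it stands. The module is installed in compiled form; this text tells all that it offers.
- The arm moves only by the shell command python3 -m pendant 'ROWS'. ROWS is JSON, a list of rows, each an object of numbers: "claw": the finger opening in m, from 0 to 0.0854; "tx", "ty", "tz": the shift along the world's x, y, z in m; "wx", "wy", "wz": the turn, a rotation vector about the world's x, y, z in rad. In form: [{"claw": .., "tx": .., "ty": .., "tz": .., "wx": .., "wy": .., "wz": ..}, ...]. A call has 1 to 5 rows; each row is the pose to reach, as a shift and turn from the pose commanded when the call began; what a row does not reach only later rows make up. A row lasts 1/12 s, in which the tool goes at most 41.7 mm and 7.16 degrees, less where a joint would pass 70% of its speed; a pose out of reach is approached as far as the arm can. A call with a gripper value outside its range is refused whole. The fingers move at their own pace and stop on an object; the grip force is fixed at half the most. Time passes only in rows, so rows that repeat a pose let the fingers close. It gives the time, the measured TCP pose, the force and the opening at its end, in the units of the state.
- robot.sense(): the state, without advancing time (a new reading comes with each control period).
- viewer.get_image(name): name is "scene" or "top" or "wrist"; returns a dict with "pixels" (384x512x3 uint8, red, green, blue), "fov_y" (degrees; the focal length in pixels is half the picture's height over the tangent of half this angle, whatever the lens; pixels are square), "cx", "cy" (the principal point, pixels), "k1" (the pictures are not rectified: a ray, as slopes to the right and down, at radius r is drawn at 1 + k1 r^2 times it, then the intrinsics apply), "cam_to_world" (4x4, takes a point from camera to world coordinates); the wrist camera has in their place "T_tool_cam" (4x4, takes a point from camera to tool coordinates, whose origin is the TCP and whose axes are the flange's). Camera axes: x right, y down, z forward; pixel columns grow to the right and rows downward; lengths in mm; the calibration is good to about 2 mm. A picture is of the moment at which its call begins: read the wrist's pose just before it. There is no depth.
- robot.sign_off(): hands the job in, once; it reports no verdict.
The state is a dict: "t": time; "q": joint angles; "joint_velocities": joint speeds; "joint_efforts": joint torques, N m; "position": TCP position; "eef_rot": TCP orientation; "contact_force": force on the tool from outside, world axes, zero at the start; "moment": the same for the moment, N m; "finger_gap": opening from 0.0 (shut) to 1.0 (fully open).
Only numpy, scipy, OpenCV 4.12 (cv2) and the standard library are available. Lean on these libraries where they do the work, as an engineer would, in place of code of your own. Each camera call takes 0.05 s, during which the arm holds its last target.

## Working session

There is one attempt and no reset: what is moved stays moved. The work goes in short steps, Python scripts to look and compute and a shell command to move; the robot and the scene stay as the last step left them, time stands still between calls to the robot, and variables do not carry over. Pictures are saved under pics/ and viewed, and the job is handed in when it is done.

```bash
mkdir -p pics; ls
cat > h.py <<'E'
from cell import robot, viewer
import numpy as np, cv2, pickle
def grab(n,tag):
    s=robot.sense(); im=viewer.get_image(n); im=dict(im); im['state']=s
    pickle.dump(im,open(f'pics/{tag}.pkl','wb'))
    cv2.imwrite(f'pics/{tag}.png',im['pixels'][:,:,::-1]); return im
E
python3 - <<'E'
from h import *
for n in ('scene','top','wrist'):
    im=grab(n,n+'0'); print(n,{k:(np.round(v,3).tolist() if not isinstance(v,dict) else 0) for k,v in im.items() if k!='pixels'})
print(robot.sense()); print(robot.hold_point_z)
E
```

```text
pics
scene {'fov_y': 57.538, 'cx': 258.663, 'cy': 190.913, 'k1': -0.105, 'cam_to_world': [[-0.108, 0.857, -0.503, 1036.734], [0.994, 0.095, -0.051, 37.041], [0.004, -0.506, -0.863, 916.758], [0.0, 0.0, 0.0, 1.0]], 'state': 0}
top {'fov_y': 57.015, 'cx': 254.721, 'cy': 189.98, 'k1': -0.022, 'cam_to_world': [[-0.005, -0.985, 0.17, 419.895], [-1.0, 0.005, 0.001, -10.96], [-0.002, -0.17, -0.985, 1026.65], [0.0, 0.0, 0.0, 1.0]], 'state': 0}
wrist {'fov_y': 68.735, 'cx': 252.574, 'cy': 193.942, 'k1': -0.009, 'T_tool_cam': [[-0.0, -0.961, -0.278, 70.031], [1.0, -0.0, 0.001, 0.269], [-0.001, -0.278, 0.961, -174.427], [0.0, 0.0, 0.0, 1.0]], 'state': 0}
{'t': 0.15, 'q': array([ 1.15270534e+00,  2.91127643e-01, -1.53948514e-01,  1.12675951e+00,
       -2.04924975e-05,  1.43151706e+00]), 'joint_velocities': array([-7.49235621e-05, -8.19560494e-04,  1.07437448e-03, -1.49538950e-03,
       -3.21288455e-04,  1.69630247e-03]), 'joint_efforts': array([ 1.09134387e-03, -5.37368417e+01,  3.31521428e+01,  1.14482347e-02,
       -1.79770473e-04, -1.08689565e-05]), 'position': array([144.31969892, 504.36736818, 199.07800211]), 'eef_rot': array([-4.36502203e-01, -3.11085119e+00,  1.57831887e-03]), 'contact_force': array([ 0.90056033,  0.38812131, -0.02386726]), 'moment': array([-0.00266214,  0.01163474, -0.00508779]), 'finger_gap': 0.9988164342210392}
18.700000000000003
```

View pics/scene0.png

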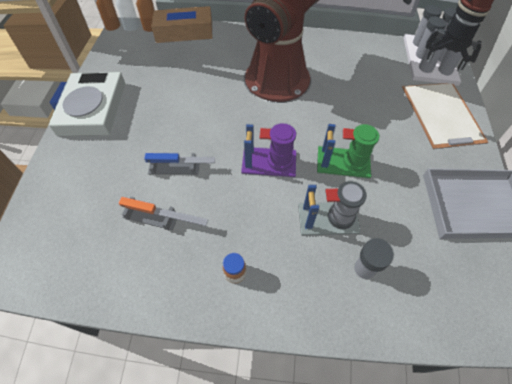

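View pics/top0.png

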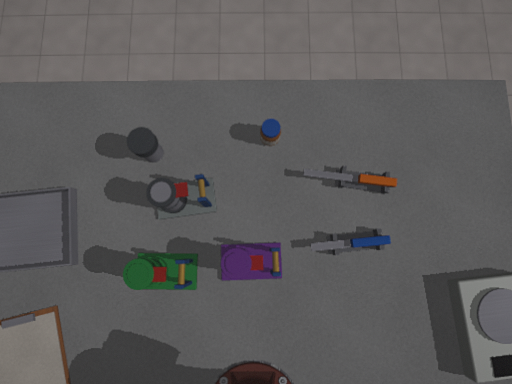

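View pics/wrist0.png

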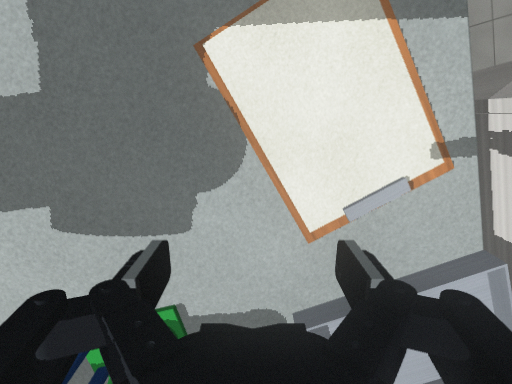

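Run:
```python
from h import *
def crop(tag,x0,y0,x1,y1,k,o):
    im=cv2.imread(f'pics/{tag}.png')[y0:y1,x0:x1]
    im=cv2.resize(im,None,fx=k,fy=k,interpolation=cv2.INTER_CUBIC)
    for i in range(0,x1-x0,10):
        cv2.line(im,(i*k,0),(i*k,12 if (x0+i)%50 else 25),(0,255,255),1)
        if (x0+i)%20==0: cv2.putText(im,str(x0+i),(i*k,24),0,.4,(0,255,255),1)
    for i in range(0,y1-y0,10):
        cv2.line(im,(0,i*k),(12,i*k),(0,255,255),1)
        if (y0+i)%20==0: cv2.putText(im,str(y0+i),(14,i*k+4),0,.4,(0,255,255),1)
    cv2.imwrite(f'pics/{o}.png',im)
crop('top0',120,120,240,230,6,'c_stand_top')
crop('top0',290,150,410,210,6,'c_bar_top')
crop('scene0',280,160,400,250,6,'c_stand_sc')
crop('scene0',100,180,220,240,6,'c_bar_sc')
```

```text
(no output)
```

View pics/c_stand_top.png

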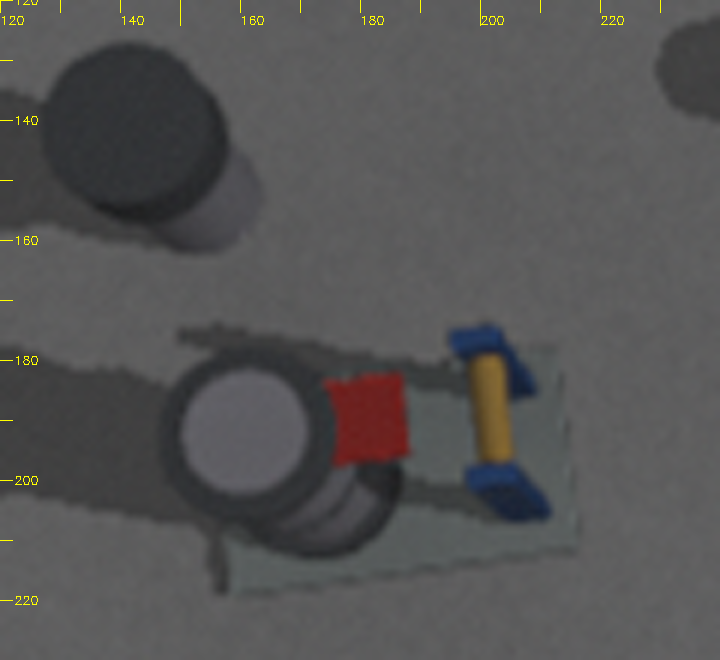

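View pics/c_bar_top.png

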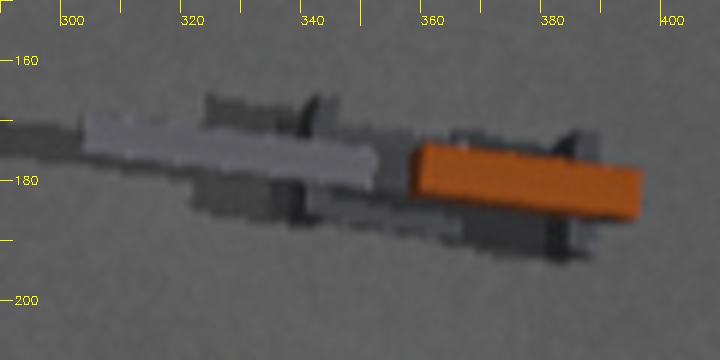

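View pics/c_stand_sc.png

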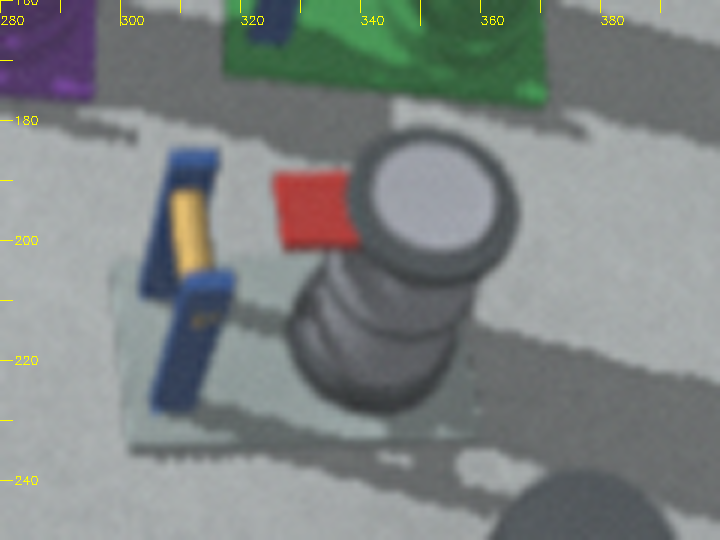

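View pics/c_bar_sc.png

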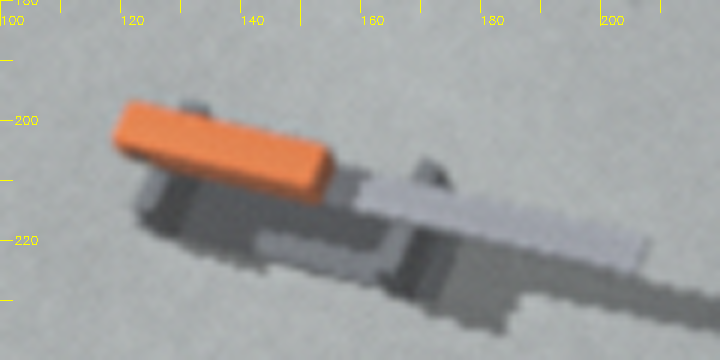

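```bash
cat >> h.py <<'E'
from scipy.optimize import least_squares
from scipy.spatial.transform import Rotation as R
def load(t): return pickle.load(open(f'pics/{t}.pkl','rb'))
def pose(im):
    if 'cam_to_world' in im: return np.array(im['cam_to_world'])
    s=im['state']; T=np.eye(4); T[:3,:3]=R.from_rotvec(s['eef_rot']).as_matrix(); T[:3,3]=s['position']
    return T@np.array(im['T_tool_cam'])
def proj(im,P):
    T=pose(im); P=np.atleast_2d(P); c=(P-T[:3,3])@T[:3,:3]
    a=c[:,:2]/c[:,2:]; r2=(a**2).sum(1,keepdims=True)
    f=192/np.tan(np.radians(im['fov_y'])/2)
    return a*(1+im['k1']*r2)*f+[im['cx'],im['cy']]
def atz(im,uv,z):
    f=192/np.tan(np.radians(im['fov_y'])/2)
    d=(np.array(uv,float)-[im['cx'],im['cy']])/f; a=d.copy()
    for _ in range(8): a=d/(1+im['k1']*(a@a))
    T=pose(im); v=T[:3,:3]@[a[0],a[1],1]; return T[:3,3]+v*(z-T[2,3])/v[2]
def fit(obs,z0,guess):
    """obs: list of (im, [(localpt),(uv)]...) ; pose x,y,yaw at height z0"""
    def M(p,L): c,s=np.cos(p[2]),np.sin(p[2]); return np.array(L)@np.array([[c,s,0],[-s,c,0],[0,0,1]])+[p[0],p[1],z0]
    f=lambda p:np.concatenate([(proj(im,M(p,[o[0] for o in O]))-[o[1] for o in O]).ravel() for im,O in obs])
    r=least_squares(f,guess,x_scale=[10,10,.1]); return r.x,r.fun.reshape(-1,2)
def crop(tag,x0,y0,x1,y1,k,o):
    im=cv2.imread(f'pics/{tag}.png')[y0:y1,x0:x1]
    im=cv2.resize(im,None,fx=k,fy=k,interpolation=cv2.INTER_CUBIC)
    for i in range(0,x1-x0,10):
        cv2.line(im,(i*k,0),(i*k,12),(0,255,255),1)
        if (x0+i)%20==0: cv2.putText(im,str(x0+i),(i*k,24),0,.4,(0,255,255),1)
    for i in range(0,y1-y0,10):
        cv2.line(im,(0,i*k),(12,i*k),(0,255,255),1)
        if (y0+i)%20==0: cv2.putText(im,str(y0+i),(14,i*k+4),0,.4,(0,255,255),1)
    cv2.imwrite(f'pics/{o}.png',im)
E
python3 - <<'E'
from h import *
t=load('top0'); s=load('scene0')
bar=[(t,[((40,-12,11),(360.7,173.7)),((-65,-12,11),(396.8,178.7)),((195,-10,-5),(304,168.8)),((195,10,-5),(303.7,175))]),
 (s,[((-65,-12,11),(100+132/6,180+98/6)),((40,-12,11),(100+333/6,180+147/6)),((195,-10,-5),(100+650/6,180+235/6)),((195,10,-5),(100+640/6,180+272/6))])]
# scene: top edge in image = nearer robot (-x)= left side
bar[1]=(s,[((-65,12,11),(122,196.3)),((40,12,11),(155.5,204.5)),((195,10,-5),(208.3,219.2)),((195,-10,-5),(206.7,225.3))])
print(fit(bar,51,[600,-250,1.5]))
st=[(t,[((0,25,0),(198.5,179)),((0,-25,0),(202.5,197)),((32,18,8+18),(187.2,182.3)),((32,-18,26),(188,196)),]),
 (s,[((0,25,0),(312.,191.5)),((0,-25,0),(313.5,205)),((32,18,26),(325.5,189.3)),((32,-18,26),(327.5,201.5))])]
# fix: which cheek: x toward canister = +y world; y = -x world => y+ is lower in top image
st=[(t,[((0,-25,0),(200.5,179)),((0,25,0),(203,197)),((32,-18,26),(187.2,182.3)),((32,18,26),(188,196))]),
 (s,[((0,25,0),(311.5,191.5)),((0,-25,0),(313.5,205)),((32,18,26),(325.5,189.3)),((32,-18,26),(327.5,201.5))])]
print(fit(st,120,[560,150,1.5]))
for tag,z,uv in(('spare',125,(142,142)),('jar',85,(271,128))): print(tag,atz(t,uv,z))
print('scraper',atz(t,(370,241),62))
print('green',atz(t,(182,273),120),'purple',atz(t,(276,262),120))
E
```

```text
(array([ 615.51544302, -339.72356763,    1.43480743]), array([[-1.54706066, -0.63882268],
       [-0.27126416, -0.8360686 ],
       [-0.76557365, -0.77886674],
       [-1.2200059 , -0.16449652],
       [-0.81976726, -1.21736587],
       [-0.72620795, -1.45075109],
       [-0.63613563, -0.68299106],
       [-1.29673119, -0.40378021]]))
(array([581.13059148, 130.60086059,   1.69306708]), array([[-0.53288026,  0.17084392],
       [-1.0923489 ,  0.90392123],
       [-1.04938738, -0.92360627],
       [-0.50866908, -0.74596686],
       [-0.54766703, -0.65404242],
       [-0.81875606,  2.56943445],
       [-0.65511994, -1.34389692],
       [-1.09811397, -1.32440873]]))
spare [706.71897496 289.54088931 125.        ]
jar [757.65060603 -55.84545806  85.        ]
scraper [ 444.55375727 -320.87072174   62.        ]
green [366.17144964 173.83973336 120.        ] purple [392.22870714 -62.19953573 120.        ]
```

Candidates: for the bar, the orange-handled tool at top (377,181) and the blue scraper at (370,241), which is not it. For the stand, the grey-based one with steel canister and red lug at top (190,195), against purple (252,262) and green (163,272), which are not it. The spare canister at (143,142) has no lug. The crops confirm the orange bar and the grey stand. I'll move over the bar.

```bash
python3 -m pendant '[{"claw":0.085,"tx":0.01,"ty":-0.02,"tz":0.035,"wz":-0.08},{"claw":0.085,"tx":0.025,"ty":-0.045,"tz":0.06,"wz":-0.16},{"claw":0.085,"tx":0.04,"ty":-0.08,"tz":0.06,"wz":-0.25},{"claw":0.085,"tx":0.06,"ty":-0.115,"tz":0.06,"wz":-0.33},{"claw":0.085,"tx":0.08,"ty":-0.15,"tz":0.06,"wz":-0.4}]'
python3 -m pendant '[{"claw":0.085,"tx":0.1,"ty":-0.18,"wz":-0.4},{"claw":0.085,"tx":0.1,"ty":-0.18,"wz":-0.4},{"claw":0.085,"tx":0.1,"ty":-0.18,"wz":-0.4},{"claw":0.085,"tx":0.1,"ty":-0.18,"wz":-0.4},{"claw":0.085,"tx":0.1,"ty":-0.18,"wz":-0.4}]'
python3 -m pendant '[{"claw":0.085,"tx":0.1,"ty":-0.18,"wz":-0.4},{"claw":0.085,"tx":0.1,"ty":-0.18,"wz":-0.4},{"claw":0.085,"tx":0.1,"ty":-0.18,"wz":-0.4},{"claw":0.085,"tx":0.1,"ty":-0.18,"wz":-0.4},{"claw":0.085,"tx":0.1,"ty":-0.18,"wz":-0.4}]'
```

```text
$[0]: bad value
$[0]: bad value
$[0]: bad value
```

```bash
python3 -m pendant '[{"claw":0.085,"tx":0.01,"ty":-0.02,"tz":0.035,"wx":0,"wy":0,"wz":-0.08},{"claw":0.085,"tx":0.025,"ty":-0.045,"tz":0.06,"wx":0,"wy":0,"wz":-0.16},{"claw":0.085,"tx":0.04,"ty":-0.08,"tz":0.06,"wx":0,"wy":0,"wz":-0.25},{"claw":0.085,"tx":0.06,"ty":-0.115,"tz":0.06,"wx":0,"wy":0,"wz":-0.33},{"claw":0.085,"tx":0.08,"ty":-0.15,"tz":0.06,"wx":0,"wy":0,"wz":-0.4}]'
```

```text
t: 0.57
position: [224.7, 353.4, 259.7]
eef_rot: [1.05, 2.961, 0.001]
contact_force: [1.2, -0.5, -0.8]
finger_gap: 0.995
```

```bash
python3 -m pendant '[{"claw":0.085,"tx":0.1,"ty":-0.175,"tz":0,"wx":0,"wy":0,"wz":-0.4},{"claw":0.085,"tx":0.1,"ty":-0.175,"tz":0,"wx":0,"wy":0,"wz":-0.4},{"claw":0.085,"tx":0.1,"ty":-0.175,"tz":0,"wx":0,"wy":0,"wz":-0.4},{"claw":0.085,"tx":0.1,"ty":-0.175,"tz":0,"wx":0,"wy":0,"wz":-0.4},{"claw":0.085,"tx":0.1,"ty":-0.175,"tz":0,"wx":0,"wy":0,"wz":-0.4}]'
python3 -m pendant '[{"claw":0.085,"tx":0.1,"ty":-0.175,"tz":0,"wx":0,"wy":0,"wz":-0.4},{"claw":0.085,"tx":0.1,"ty":-0.175,"tz":0,"wx":0,"wy":0,"wz":-0.4},{"claw":0.085,"tx":0.1,"ty":-0.175,"tz":0,"wx":0,"wy":0,"wz":-0.4},{"claw":0.085,"tx":0.1,"ty":-0.175,"tz":0,"wx":0,"wy":0,"wz":-0.4},{"claw":0.085,"tx":0.1,"ty":-0.175,"tz":0,"wx":0,"wy":0,"wz":-0.4}]'
python3 -m pendant '[{"claw":0.085,"tx":0.1,"ty":-0.175,"tz":0,"wx":0,"wy":0,"wz":-0.23},{"claw":0.085,"tx":0.1,"ty":-0.175,"tz":0,"wx":0,"wy":0,"wz":-0.23},{"claw":0.085,"tx":0.1,"ty":-0.175,"tz":0,"wx":0,"wy":0,"wz":-0.23},{"claw":0.085,"tx":0.1,"ty":-0.175,"tz":0,"wx":0,"wy":0,"wz":-0.23},{"claw":0.085,"tx":0.1,"ty":-0.175,"tz":0,"wx":0,"wy":0,"wz":-0.23}]'
```

```text
t: 0.98
position: [325.1, 177.4, 259.6]
eef_rot: [1.617, 2.693, 0.0]
contact_force: [0.4, 1.0, -0.0]
finger_gap: 0.994
t: 1.4
position: [425.3, 2.0, 259.5]
eef_rot: [2.121, 2.317, 0.0]
contact_force: [0.2, 0.8, 0.6]
finger_gap: 0.995
t: 1.82
position: [525.2, -173.0, 259.0]
eef_rot: [-2.37, -2.062, 0.0]
contact_force: [0.8, -0.1, 0.9]
finger_gap: 0.992
```

```bash
python3 -m pendant '[{"claw":0.085,"tx":0.018,"ty":-0.034,"tz":-0.01,"wx":0,"wy":0,"wz":0},{"claw":0.085,"tx":0.036,"ty":-0.068,"tz":-0.02,"wx":0,"wy":0,"wz":0},{"claw":0.085,"tx":0.054,"ty":-0.1,"tz":-0.035,"wx":0,"wy":0,"wz":0},{"claw":0.085,"tx":0.072,"ty":-0.134,"tz":-0.05,"wx":0,"wy":0,"wz":0},{"claw":0.085,"tx":0.088,"ty":-0.165,"tz":-0.07,"wx":0,"wy":0,"wz":0}]'
python3 -m pendant '[{"claw":0.085,"tx":0,"ty":0,"tz":-0.02,"wx":0,"wy":0,"wz":0},{"claw":0.085,"tx":0,"ty":0,"tz":-0.02,"wx":0,"wy":0,"wz":0}]'
python3 -c "
from h import *
grab('wrist','w1'); im=cv2.imread('pics/w1.png'); cv2.imwrite('pics/w1b.png',cv2.resize(im,None,fx=1.5,fy=1.5))"
```

```text
t: 2.23
position: [613.5, -337.5, 189.1]
eef_rot: [2.369, 2.062, 0.0]
contact_force: [0.4, 0.0, 0.3]
finger_gap: 0.993
t: 2.4
position: [610.4, -335.5, 163.3]
eef_rot: [-2.365, -2.055, 0.003]
contact_force: [-0.2, 0.4, -0.7]
finger_gap: 0.994
```

View pics/w1b.png

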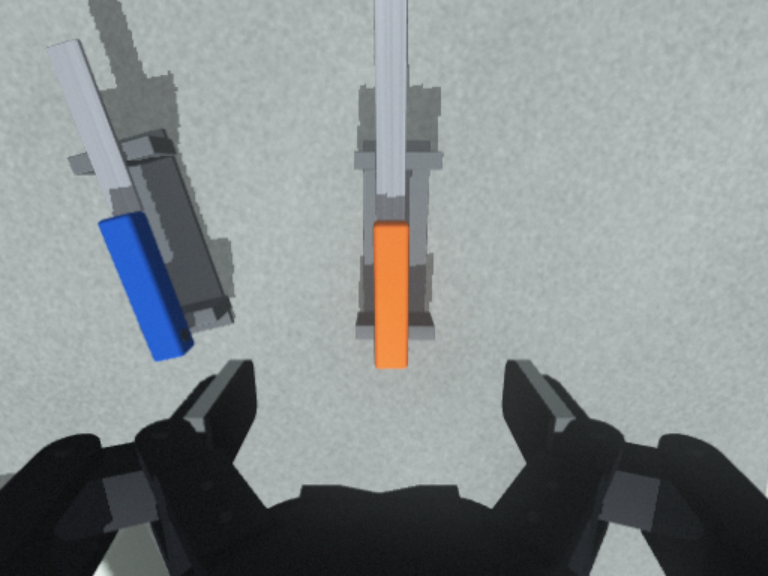

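```bash
python3 -c "
from h import *
w=load('w1');print(w['state']['position'],robot.sense()['position'],robot.sense()['joint_velocities'].round(3))
p,r=fit([(w,[((40,12,11),(249.5,148)),((40,-12,11),(272,148)),((-65,12,11),(249.5,244.7)),((-65,-12,11),(272,244.7))])],51,[615,-340,1.43]);print(p,r)
q=proj(w,[[p[0],p[1],62]]);print(q)
s=robot.sense();M=R.from_rotvec(s['eef_rot']).as_matrix();print(M.round(4)); print('tool y yaw',np.arctan2(M[1,1],M[0,1]),'want',p[2]-np.pi/2)
print(p[:2]-s['position'][:2])
"
```

```text
[ 610.43887462 -335.51670466  163.31197598] [ 610.79368971 -334.58714313  166.32638347] [ 0.023 -0.065  0.03   0.034  0.003  0.001]
[ 618.22288629 -337.78411518    1.43847145] [[-1.03782338 -0.52120427]
 [ 1.05518474 -0.69003501]
 [ 0.10904309  0.79450002]
 [-0.13339517  0.71165659]]
[[260.74796201 187.08144766]]
[[ 0.1384  0.9904 -0.0049]
 [ 0.9904 -0.1384  0.0036]
 [ 0.0029 -0.0053 -1.    ]]
tool y yaw -0.13882264728196483 want -0.13232487603463006
[ 7.42919658 -3.19697205]
```

```bash
python3 -m pendant '[{"claw":0.085,"tx":0.004,"ty":-0.002,"tz":-0.02,"wx":0,"wy":0,"wz":0.006},{"claw":0.085,"tx":0.007,"ty":-0.003,"tz":-0.045,"wx":0,"wy":0,"wz":0.006},{"claw":0.085,"tx":0.007,"ty":-0.003,"tz":-0.055,"wx":0,"wy":0,"wz":0.006},{"claw":0.085,"tx":0.007,"ty":-0.003,"tz":-0.055,"wx":0,"wy":0,"wz":0.006},{"claw":0.085,"tx":0.007,"ty":-0.003,"tz":-0.055,"wx":0,"wy":0,"wz":0.006}]'
python3 -m pendant '[{"claw":0.085,"tx":0,"ty":0,"tz":0,"wx":0,"wy":0,"wz":0},{"claw":0.085,"tx":0,"ty":0,"tz":0,"wx":0,"wy":0,"wz":0},{"claw":0.085,"tx":0,"ty":0,"tz":0,"wx":0,"wy":0,"wz":0}]'
python3 -c "
from h import *
grab('wrist','w2'); im=cv2.imread('pics/w2.png'); cv2.imwrite('pics/w2b.png',cv2.resize(im,None,fx=1.5,fy=1.5))"
```

```text
t: 2.87
position: [619.4, -337.6, 116.0]
eef_rot: [2.362, 2.071, 0.0]
contact_force: [0.8, 0.3, 0.4]
finger_gap: 0.999
t: 3.12
position: [620.0, -338.6, 116.1]
eef_rot: [2.362, 2.069, 0.001]
contact_force: [-0.4, -0.2, -1.1]
finger_gap: 0.998
```

View pics/w2b.png

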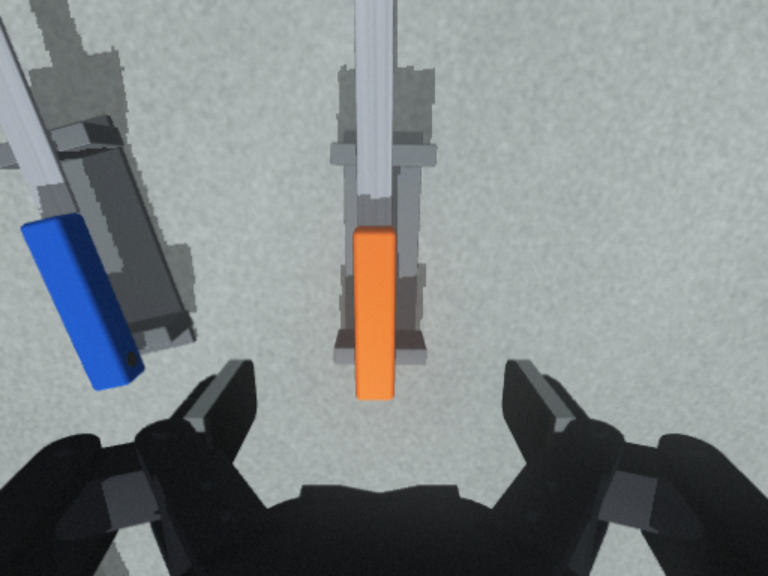

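```bash
python3 -c "
from h import *
w=load('w2')
p,r=fit([(w,[((40,12,11),(236.8,152)),((40,-12,11),(263.2,152)),((-65,12,11),(236.8,266.5)),((-65,-12,11),(262.7,266.3))])],51,[615,-340,1.43]);print(p,r)
s=robot.sense();M=R.from_rotvec(s['eef_rot']).as_matrix();print(M.round(4)); print('tool y yaw',np.arctan2(M[1,1],M[0,1]),'want',p[2]-np.pi/2)
print(s['position'],p[:2]-s['position'][:2])
g=s['position'];c,sn=np.cos(p[2]),np.sin(p[2]);d=p[:2]-g[:2];print('along',d@[c,sn],'across',d@[-sn,c])
"
```

```text
[ 618.38913473 -337.95002048    1.43429942] [[-1.59830593 -0.25456569]
 [ 1.56167555 -0.13025076]
 [-0.1250793   0.13461119]
 [ 0.16747171  0.41840601]]
[[ 1.316e-01  9.913e-01  1.300e-03]
 [ 9.913e-01 -1.316e-01 -9.000e-04]
 [-7.000e-04  1.400e-03 -1.000e+00]]
tool y yaw -0.13195757791376928 want -0.13649690884538335
[ 619.91438591 -338.49535076  115.7284096 ] [-1.52525118  0.54533029]
along 0.33271184476965715 across 1.5852694139443568
```

```bash
python3 -m pendant '[{"claw":0.085,"tx":-0.0015,"ty":0,"tz":-0.02,"wx":0,"wy":0,"wz":-0.004},{"claw":0.085,"tx":-0.0015,"ty":0,"tz":-0.045,"wx":0,"wy":0,"wz":-0.004},{"claw":0.085,"tx":-0.0015,"ty":0,"tz":-0.07,"wx":0,"wy":0,"wz":-0.004},{"claw":0.085,"tx":-0.0015,"ty":0,"tz":-0.0835,"wx":0,"wy":0,"wz":-0.004},{"claw":0.085,"tx":-0.0015,"ty":0,"tz":-0.0835,"wx":0,"wy":0,"wz":-0.004}]'
python3 -m pendant '[{"claw":0.05,"tx":0,"ty":0,"tz":0,"wx":0,"wy":0,"wz":0},{"claw":0.035,"tx":0,"ty":0,"tz":0,"wx":0,"wy":0,"wz":0},{"claw":0.01,"tx":0,"ty":0,"tz":0,"wx":0,"wy":0,"wz":0},{"claw":0.01,"tx":0,"ty":0,"tz":0,"wx":0,"wy":0,"wz":0},{"claw":0.01,"tx":0,"ty":0,"tz":0,"wx":0,"wy":0,"wz":0}]'
python3 -m pendant '[{"claw":0.01,"tx":0,"ty":0,"tz":0,"wx":0,"wy":0,"wz":0},{"claw":0.01,"tx":0,"ty":0,"tz":0,"wx":0,"wy":0,"wz":0},{"claw":0.01,"tx":0,"ty":0,"tz":0,"wx":0,"wy":0,"wz":0},{"claw":0.01,"tx":0,"ty":0,"tz":0,"wx":0,"wy":0,"wz":0},{"claw":0.01,"tx":0,"ty":0,"tz":0,"wx":0,"wy":0,"wz":0}]'
```

```text
t: 3.58
position: [615.9, -337.0, 27.7]
eef_rot: [-2.364, -2.062, 0.002]
contact_force: [-0.6, 0.3, -0.4]
finger_gap: 0.997
t: 4.0
position: [618.5, -338.6, 32.1]
eef_rot: [2.366, 2.064, 0.001]
contact_force: [-0.6, -0.8, -0.5]
finger_gap: 0.293
t: 4.42
position: [618.0, -338.2, 31.0]
eef_rot: [-2.367, -2.065, 0.0]
contact_force: [1.0, -0.6, -0.6]
finger_gap: 0.119
```

```bash
python3 -c "
from h import *
grab('wrist','w3'); im=cv2.imread('pics/w3.png'); cv2.imwrite('pics/w3b.png',cv2.resize(im,None,fx=1.5,fy=1.5));grab('scene','s3');crop('s3',80,130,240,250,5,'s3b');print(robot.sense())"
```

```text
{'t': 4.5167, 'q': array([-6.04482532e-01,  7.49279253e-01,  1.58543289e-01,  9.80211924e-01,
       -5.66814933e-06,  1.10231644e+00]), 'joint_velocities': array([ 7.51013957e-04, -3.80310164e-05,  6.78497370e-04,  2.08017433e-03,
        1.18549043e-05,  9.74703611e-05]), 'joint_efforts': array([ 9.92411115e-04, -8.01821923e+01,  3.13693821e+01,  4.26846280e-03,
       -3.35800078e-04,  6.74128657e-06]), 'position': array([ 617.93386294, -338.23233162,   30.94004442]), 'eef_rot': array([-2.36714221e+00, -2.06526706e+00,  6.72756084e-05]), 'contact_force': array([ 0.08861799,  0.60508691, -0.34226391]), 'moment': array([-0.05609395,  0.07012521, -0.05291362]), 'finger_gap': 0.121078341654994}
```

View pics/w3b.png

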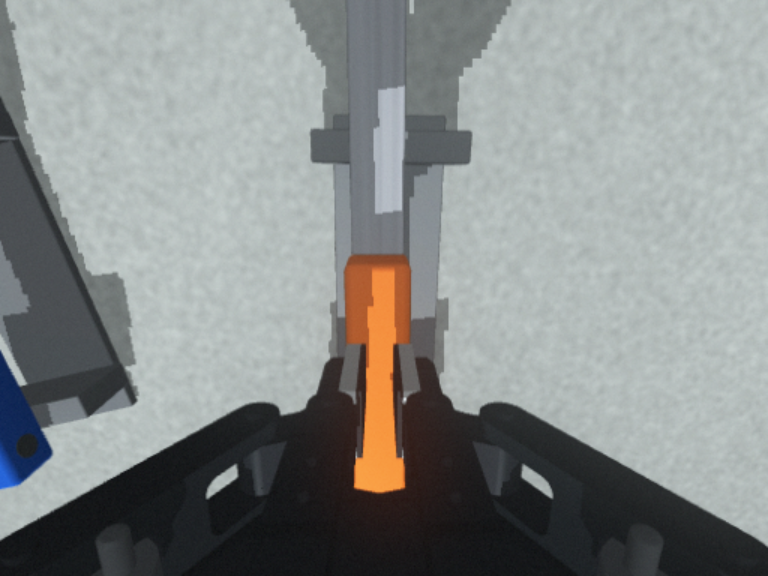

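View pics/s3b.png

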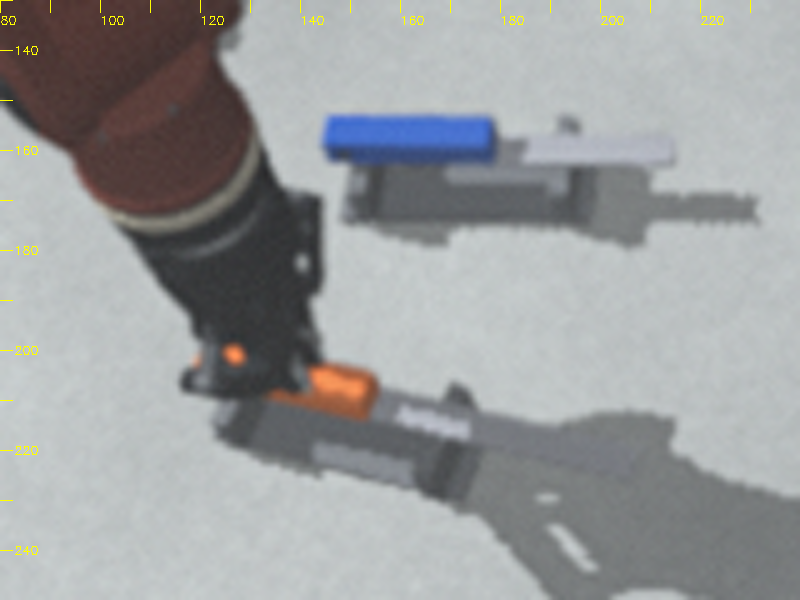

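```bash
python3 -m pendant '[{"claw":0,"tx":0,"ty":0,"tz":0,"wx":0,"wy":0,"wz":0},{"claw":0,"tx":0,"ty":0,"tz":0,"wx":0,"wy":0,"wz":0},{"claw":0,"tx":0,"ty":0,"tz":0,"wx":0,"wy":0,"wz":0},{"claw":0,"tx":0,"ty":0,"tz":0,"wx":0,"wy":0,"wz":0}]'
python3 -c "
from h import *
crop('w3',200,150,300,340,4,'w3c')
grab('wrist','w4');crop('w4',200,190,310,340,5,'w4b')"
```

```text
t: 4.85
position: [618.0, -338.3, 31.0]
eef_rot: [2.367, 2.065, -0.0]
contact_force: [0.1, -0.1, 0.6]
finger_gap: -0.002
```

View pics/w4b.png

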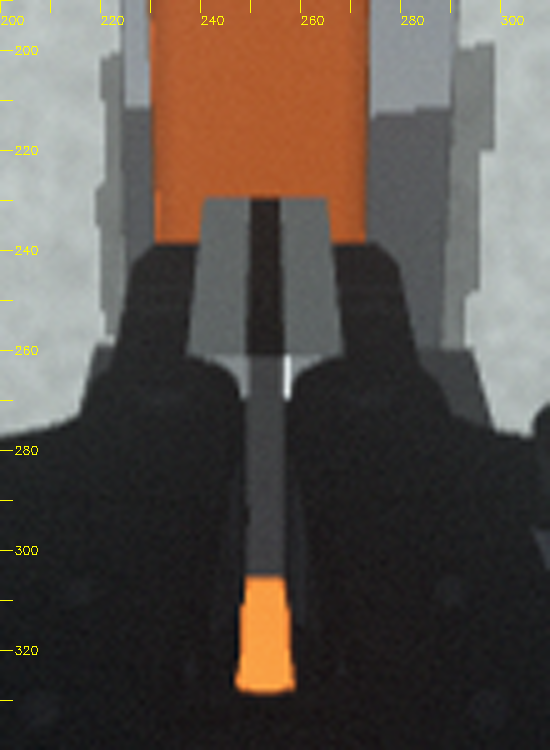

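```bash
python3 -c "
from h import *
w=load('w4');T=pose(w);s=w['state'];M=R.from_rotvec(s['eef_rot']).as_matrix()
for l in ([0,0,0],[0,0,-18.7],[11,0,0],[-11,0,0],[11,0,-18.7],[11,0,-35]):
  print(l,proj(w,[s['position']+M@np.array(l)]))
print(T[:3,3])
grab('scene','s4');crop('s4',100,180,180,240,9,'s4b')
grab('top','t4');crop('t4',330,140,420,210,8,'t4b')
"
```

```text
[0, 0, 0] [[251.81327675 223.38348297]]
[0, 0, -18.7] [[251.72227686 235.10459012]]
[11, 0, 0] [[251.79783594 207.76130165]]
[-11, 0, 0] [[251.82825858 238.50036516]]
[11, 0, -18.7] [[251.7034543 218.0120122]]
[11, 0, -35] [[251.6028409 228.9413458]]
[ 628.14877189 -268.23654974  205.41863306]
```

View pics/s4b.png

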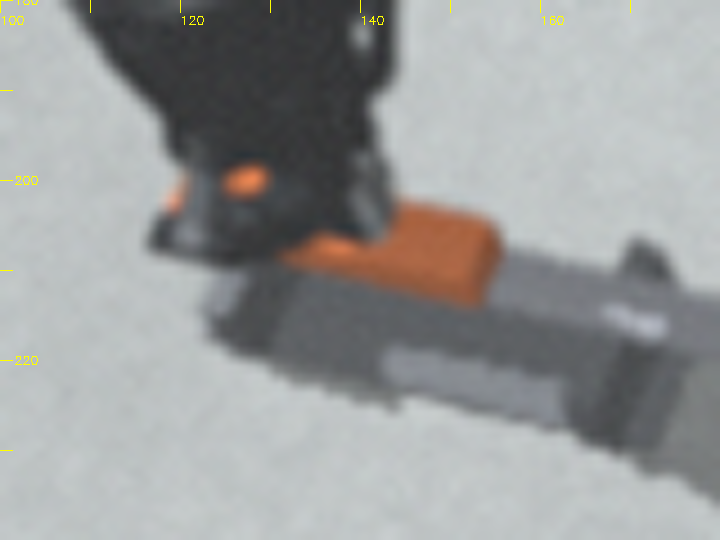

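View pics/t4b.png

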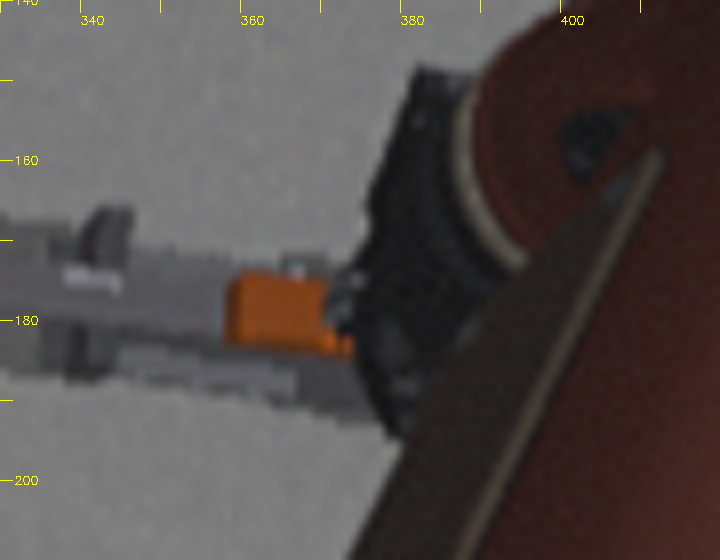

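```bash
python3 -c "
from h import *
crop('w4',210,130,300,250,6,'w4c')
crop('w2',220,130,290,280,5,'w2c')
w=load('w2');s=w['state'];M=R.from_rotvec(s['eef_rot']).as_matrix()
for z in (0,-13,-31,-45): print(z,proj(w,[s['position']+M@np.array([11,yy,z]) for yy in(-42.5,42.5)]).round(0).tolist())
"
```

```text
0 [[187.0, 208.0], [317.0, 208.0]]
-13 [[182.0, 215.0], [321.0, 215.0]]
-31 [[174.0, 226.0], [329.0, 226.0]]
-45 [[167.0, 237.0], [336.0, 237.0]]
```

View pics/w4c.png

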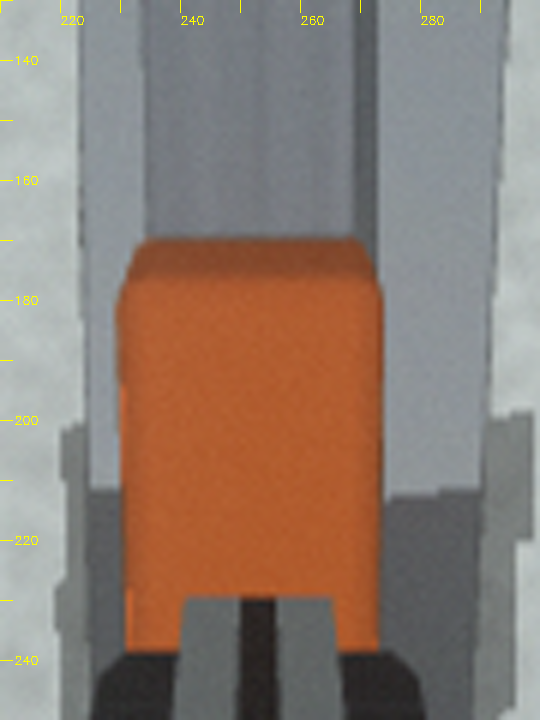

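View pics/w2c.png

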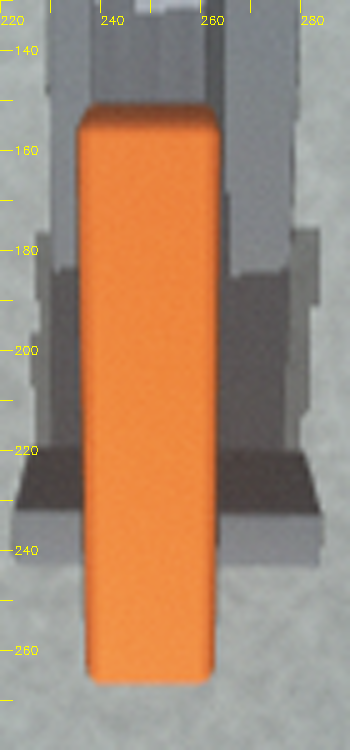

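```bash
python3 -c "
from h import *
import copy
w=load('w2'); v=load('w4')
O2=[((38,12,11),(236,155)),((38,-12,11),(263.3,155)),((-64,12,11),(238,266.5)),((-64,-12,11),(262.5,266.5))]
O4=[((38,12,11),(230.3,177)),((38,-12,11),(273.5,177))]
for z in (0,10,20,30,40,50):
  a=copy.deepcopy(w);b=copy.deepcopy(v)
  for q in(a,b): q['state']['position']=q['state']['position']+[0,0,z]
  p,r=fit([(a,O2),(b,O4)],51,[615,-340,1.43]);print(z,p.round(3),(r**2).sum(),r.round(1).tolist())
"
```

```text
0 [ 618.38  -338.115    1.44 ] 9.921648298132947 [[-1.0, -0.5], [1.1, -0.6], [-0.9, -0.6], [0.8, -0.7], [-1.4, 0.9], [1.3, 0.6]]
10 [ 617.971 -340.725    1.44 ] 33.05716350484104 [[-0.4, 0.9], [0.6, 0.9], [-0.4, -3.6], [0.3, -3.7], [0.1, 1.5], [-0.2, 1.3]]
20 [ 617.557 -343.37     1.44 ] 105.70401072053849 [[0.3, 2.3], [0.0, 2.2], [0.1, -6.4], [-0.2, -6.5], [1.4, 2.1], [-1.6, 1.9]]
30 [ 617.138 -346.046    1.44 ] 215.8370531772927 [[0.8, 3.5], [-0.5, 3.5], [0.5, -9.0], [-0.6, -9.0], [2.6, 2.7], [-2.7, 2.5]]
40 [ 616.715 -348.75     1.44 ] 354.2631018649367 [[1.4, 4.7], [-1.0, 4.7], [0.9, -11.3], [-1.0, -11.4], [3.6, 3.3], [-3.8, 3.1]]
50 [ 616.288 -351.479    1.44 ] 513.8914039247134 [[1.9, 5.9], [-1.4, 5.8], [1.3, -13.5], [-1.4, -13.5], [4.5, 3.8], [-4.8, 3.6]]
```

The grasp missed. With the TCP reported at 31 mm, the shut fingers are still above the handle. The image puts the real finger ends about 35 mm behind the reported TCP (row 230, where row 208 was expected). The handle itself has not moved. I'll open, go down by that amount and retry.

```bash
python3 -m pendant '[{"claw":0.085,"tx":0,"ty":0,"tz":0.005,"wx":0,"wy":0,"wz":0},{"claw":0.085,"tx":0,"ty":0,"tz":0.005,"wx":0,"wy":0,"wz":0},{"claw":0.085,"tx":0,"ty":0,"tz":0.005,"wx":0,"wy":0,"wz":0},{"claw":0.085,"tx":0,"ty":0,"tz":0.005,"wx":0,"wy":0,"wz":0},{"claw":0.085,"tx":0,"ty":0,"tz":0.005,"wx":0,"wy":0,"wz":0}]'
python3 -m pendant '[{"claw":0.085,"tx":0,"ty":0,"tz":0,"wx":0,"wy":0,"wz":0},{"claw":0.085,"tx":0,"ty":0,"tz":-0.01,"wx":0,"wy":0,"wz":0},{"claw":0.085,"tx":0,"ty":0,"tz":-0.02,"wx":0,"wy":0,"wz":0},{"claw":0.085,"tx":0,"ty":0,"tz":-0.03,"wx":0,"wy":0,"wz":0},{"claw":0.085,"tx":0,"ty":0,"tz":-0.038,"wx":0,"wy":0,"wz":0}]'
python3 -c "
from h import *
grab('wrist','w5'); im=cv2.imread('pics/w5.png'); cv2.imwrite('pics/w5b.png',cv2.resize(im,None,fx=1.5,fy=1.5));print(robot.sense()['contact_force'])"
```

```text
t: 5.42
position: [618.0, -338.3, 36.0]
eef_rot: [-2.367, -2.065, 0.0]
contact_force: [-0.0, 0.1, -0.0]
finger_gap: 0.703
t: 5.83
position: [617.1, -337.7, -4.1]
eef_rot: [-2.366, -2.064, 0.001]
contact_force: [-0.5, -0.4, 0.1]
finger_gap: 0.992
[-0.07233437  0.06597799 -1.46859802]
```

View pics/w5b.png

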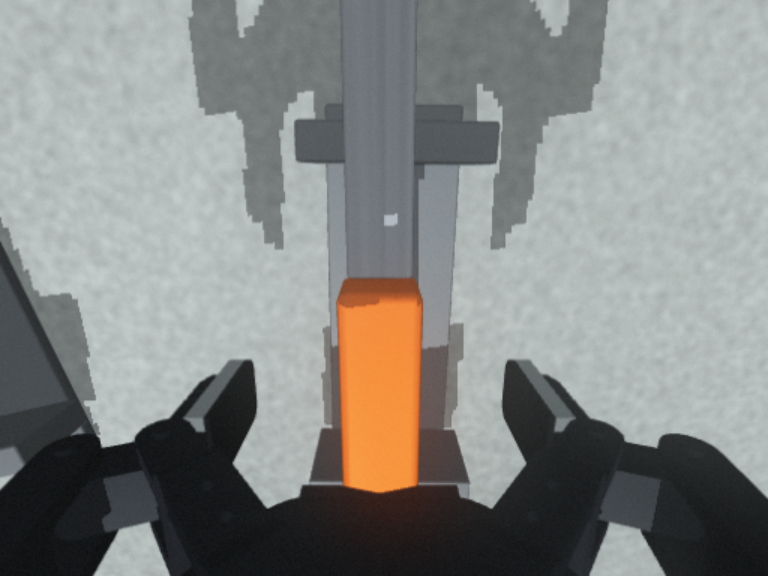

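```bash
python3 -m pendant '[{"claw":0.04,"tx":0,"ty":0,"tz":0,"wx":0,"wy":0,"wz":0},{"claw":0.02,"tx":0,"ty":0,"tz":0,"wx":0,"wy":0,"wz":0},{"claw":0.005,"tx":0,"ty":0,"tz":0,"wx":0,"wy":0,"wz":0},{"claw":0.005,"tx":0,"ty":0,"tz":0,"wx":0,"wy":0,"wz":0},{"claw":0.005,"tx":0,"ty":0,"tz":0,"wx":0,"wy":0,"wz":0}]'
python3 -m pendant '[{"claw":0.005,"tx":0,"ty":0,"tz":0,"wx":0,"wy":0,"wz":0},{"claw":0.005,"tx":0,"ty":0,"tz":0,"wx":0,"wy":0,"wz":0},{"claw":0.005,"tx":0,"ty":0,"tz":0,"wx":0,"wy":0,"wz":0}]'
python3 -c "
from h import *
grab('wrist','w6'); im=cv2.imread('pics/w6.png'); cv2.imwrite('pics/w6b.png',cv2.resize(im,None,fx=1.5,fy=1.5));print(robot.sense()['contact_force'])"
```

```text
t: 6.3
position: [618.3, -338.5, -1.4]
eef_rot: [2.367, 2.065, 0.0]
contact_force: [-4.9, 0.7, 6.3]
finger_gap: 0.295
t: 6.55
position: [618.4, -338.5, -1.3]
eef_rot: [2.366, 2.065, 0.0]
contact_force: [-1.5, 0.0, 5.6]
finger_gap: 0.273
[-1.00795086 -0.08479587  6.44759299]
```

View pics/w6b.png

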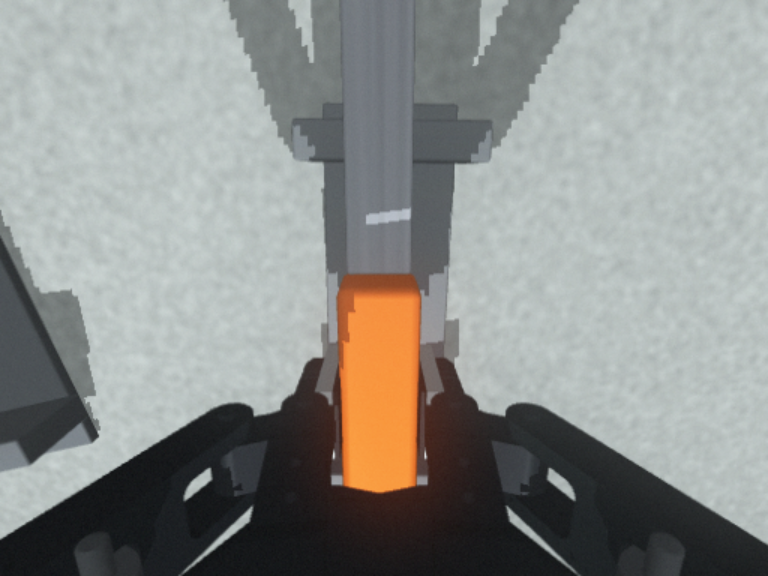

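Gripped: the gap of 0.273 is about 23 mm. Next I lift it and carry it towards the stand.

```bash
python3 -m pendant '[{"claw":0.005,"tx":0,"ty":0,"tz":0.006,"wx":0,"wy":0,"wz":0},{"claw":0.005,"tx":0,"ty":0,"tz":0.02,"wx":0,"wy":0,"wz":0},{"claw":0.005,"tx":0,"ty":0,"tz":0.04,"wx":0,"wy":0,"wz":0},{"claw":0.005,"tx":0,"ty":0,"tz":0.06,"wx":0,"wy":0,"wz":0},{"claw":0.005,"tx":0,"ty":0,"tz":0.08,"wx":0,"wy":0,"wz":0}]'
python3 -m pendant '[{"claw":0.005,"tx":0,"ty":0.005,"tz":0.02,"wx":0,"wy":0,"wz":0},{"claw":0.005,"tx":0,"ty":0.01,"tz":0.04,"wx":0,"wy":0,"wz":0},{"claw":0.005,"tx":0,"ty":0.02,"tz":0.06,"wx":0,"wy":0,"wz":0.02},{"claw":0.005,"tx":0,"ty":0.04,"tz":0.07,"wx":0,"wy":0,"wz":0.04},{"claw":0.005,"tx":0,"ty":0.06,"tz":0.075,"wx":0,"wy":0,"wz":0.06}]'
python3 -m pendant '[{"claw":0.005,"tx":0,"ty":0.03,"tz":0,"wx":0,"wy":0,"wz":0.03},{"claw":0.005,"tx":0,"ty":0.06,"tz":0,"wx":0,"wy":0,"wz":0.06},{"claw":0.005,"tx":-0.005,"ty":0.09,"tz":0,"wx":0,"wy":0,"wz":0.08},{"claw":0.005,"tx":-0.01,"ty":0.12,"tz":0,"wx":0,"wy":0,"wz":0.1},{"claw":0.005,"tx":-0.01,"ty":0.15,"tz":0,"wx":0,"wy":0,"wz":0.12}]'
python3 -m pendant '[{"claw":0.005,"tx":0,"ty":0.03,"tz":0,"wx":0,"wy":0,"wz":0.02},{"claw":0.005,"tx":0,"ty":0.06,"tz":0,"wx":0,"wy":0,"wz":0.04},{"claw":0.005,"tx":-0.005,"ty":0.09,"tz":0,"wx":0,"wy":0,"wz":0.06},{"claw":0.005,"tx":-0.01,"ty":0.12,"tz":0,"wx":0,"wy":0,"wz":0.076},{"claw":0.005,"tx":-0.01,"ty":0.15,"tz":0,"wx":0,"wy":0,"wz":0.076}]'
python3 -m pendant '[{"claw":0.005,"tx":0,"ty":0,"tz":0,"wx":0,"wy":0,"wz":0},{"claw":0.005,"tx":0,"ty":0,"tz":0,"wx":0,"wy":0,"wz":0},{"claw":0.005,"tx":0,"ty":0,"tz":0,"wx":0,"wy":0,"wz":0},{"claw":0.005,"tx":0,"ty":0,"tz":0,"wx":0,"wy":0,"wz":0}]'
python3 -c "
from h import *
grab('wrist','w7'); im=cv2.imread('pics/w7.png'); cv2.imwrite('pics/w7b.png',cv2.resize(im,None,fx=1.5,fy=1.5));s=robot.sense();print(s['contact_force'],s['moment'])"
```

```text
t: 7.02
position: [617.4, -337.9, 78.4]
eef_rot: [-2.366, -2.064, 0.001]
contact_force: [0.6, 0.0, -1.5]
finger_gap: 0.274
t: 7.43
position: [618.3, -277.7, 154.5]
eef_rot: [2.303, 2.135, 0.001]
contact_force: [0.6, 1.5, -1.3]
finger_gap: 0.273
t: 7.85
position: [606.2, -125.6, 152.4]
eef_rot: [-2.169, -2.27, 0.001]
contact_force: [1.9, 0.6, -2.2]
finger_gap: 0.272
t: 8.27
position: [595.8, 24.2, 152.5]
eef_rot: [-2.081, -2.352, 0.002]
contact_force: [1.0, 0.1, -2.2]
finger_gap: 0.27
t: 8.6
position: [597.7, 21.2, 152.7]
eef_rot: [-2.085, -2.35, 0.001]
contact_force: [-0.5, 1.1, -3.2]
finger_gap: 0.269
[ 0.407441    1.34530848 -1.95078832] [-0.05792088 -0.01173476  0.03819714]
```

View pics/w7b.png

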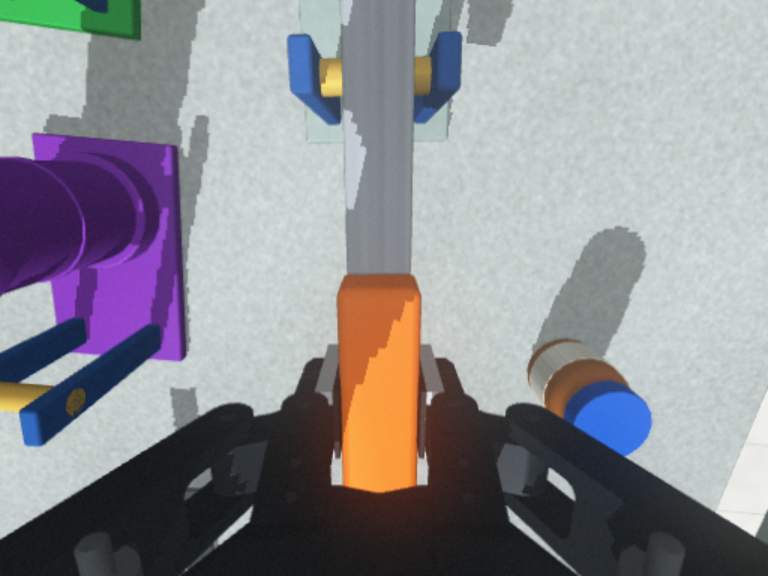

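```bash
python3 -c "
from h import *
crop('w7',180,0,320,100,5,'w7c')"
```

```text
(no output)
```

View pics/w7c.png

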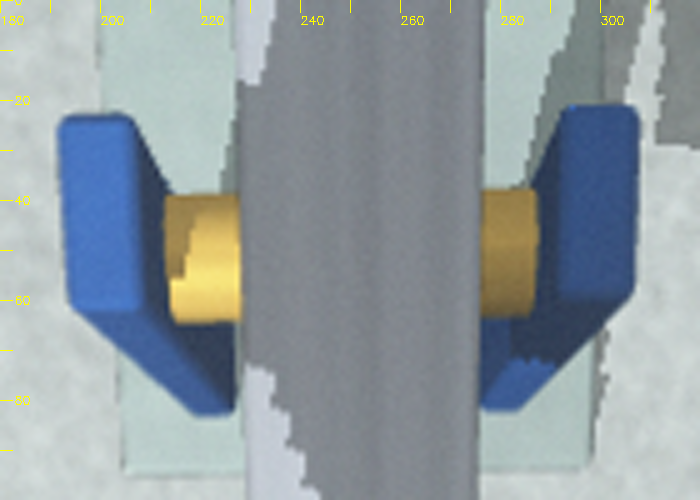

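```bash
python3 -c "
from h import *
w=load('w7');s=w['state'];M=R.from_rotvec(s['eef_rot']).as_matrix()
p,r=fit([(w,[((0,25,-8),(212.5,51.3)),((0,-25,-8),(287,50.5)),((0,25,20),(207.2,42.3)),((0,-25,20),(292.3,40.5))])],120,[584,131,1.69]);print(p,r.round(2))
c,sn=np.cos(p[2]),np.sin(p[2]);print('base end check',proj(w,[[p[0]-22*c,p[1]-22*sn,12]]))
S=np.array([[c,sn],[-sn,c]])
# bar pose: grip from reported tcp ; bar axis from image of handle/blade edges
print('tool x yaw',np.arctan2(M[1,0],M[0,0]),M[:,2].round(4))
print('grip in stand frame', S@(s['position'][:2]-p[:2]))
# handle front in this image
g=s['position']-52.3*M[:,2]
x=M[:,0];print(g)
for L in ([38,12,11],[38,-12,11],[-64,12,11],[110,10,-5],[110,-10,-5]):
  print(L,proj(w,[g+x*L[0]-M[:,1]*L[1]-M[:,2]*L[2]]).round(1))
"; python3 -c "
from h import *
crop('w7',210,0,300,340,2,'w7d');crop('w7',215,160,295,340,4,'w7d')"
```

```text
[583.05899927 132.44359558   1.70511527] [[ 1.62  0.35]
 [-1.15 -0.04]
 [ 0.76 -0.41]
 [-1.17 -0.  ]]
base end check [[251.23273403  93.81038316]]
tool x yaw 1.6903388321217128 [-5.e-04 -2.e-04 -1.e+00]
grip in stand frame [-112.18908843    0.40207101]
[597.71175903  21.2218421  205.032767  ]
[38, 12, 11] [[222.1 195.2]]
[38, -12, 11] [[280.2 195.2]]
[-64, 12, 11] [[228.2 385.2]]
[110, 10, -5] [[225.9  10.2]]
[110, -10, -5] [[276.2  10.2]]
```

View pics/w7d.png

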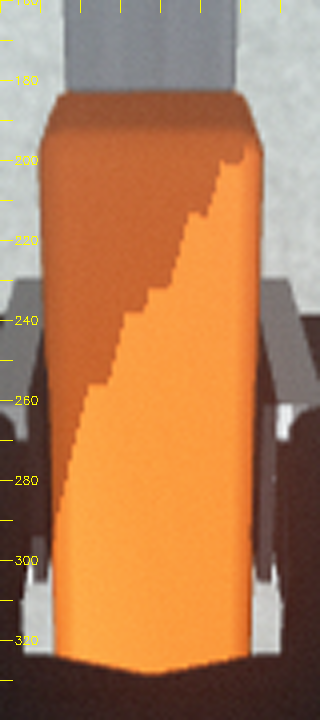

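```bash
python3 -m pendant '[{"claw":0.005,"tx":0.002,"ty":-0.015,"tz":0,"wx":0,"wy":0,"wz":0.005},{"claw":0.005,"tx":0.005,"ty":-0.038,"tz":0,"wx":0,"wy":0,"wz":0.01},{"claw":0.005,"tx":0.008,"ty":-0.06,"tz":0,"wx":0,"wy":0,"wz":0.01},{"claw":0.005,"tx":0.0097,"ty":-0.0744,"tz":0,"wx":0,"wy":0,"wz":0.01},{"claw":0.005,"tx":0.0097,"ty":-0.0744,"tz":0,"wx":0,"wy":0,"wz":0.01}]'
python3 -m pendant '[{"claw":0.005,"tx":0,"ty":0,"tz":-0.01,"wx":0,"wy":0,"wz":0},{"claw":0.005,"tx":0,"ty":0,"tz":-0.03,"wx":0,"wy":0,"wz":0},{"claw":0.005,"tx":0,"ty":0,"tz":-0.045,"wx":0,"wy":0,"wz":0},{"claw":0.005,"tx":0,"ty":0,"tz":-0.053,"wx":0,"wy":0,"wz":0},{"claw":0.005,"tx":0,"ty":0,"tz":-0.053,"wx":0,"wy":0,"wz":0}]'
python3 -c "
from h import *
w=grab('wrist','w8');im=cv2.imread('pics/w8.png'); cv2.imwrite('pics/w8b.png',cv2.resize(im,None,fx=1.5,fy=1.5))
grab('scene','s8');crop('s8',220,170,380,250,5,'s8b')
grab('top','t8');crop('t8',140,150,290,240,5,'t8b')
s=robot.sense();print(s['position'],s['contact_force'])"
```

```text
t: 9.07
position: [607.9, -56.3, 152.8]
eef_rot: [2.077, 2.356, -0.001]
contact_force: [0.3, 0.1, -2.5]
finger_gap: 0.271
t: 9.48
position: [605.9, -51.7, 97.6]
eef_rot: [-2.07, -2.359, 0.003]
contact_force: [0.5, -0.1, -2.0]
finger_gap: 0.271
[608.11083318 -52.40454811 100.62897471] [ 0.45368231  0.96540672 -1.04269495]
```

View pics/s8b.png

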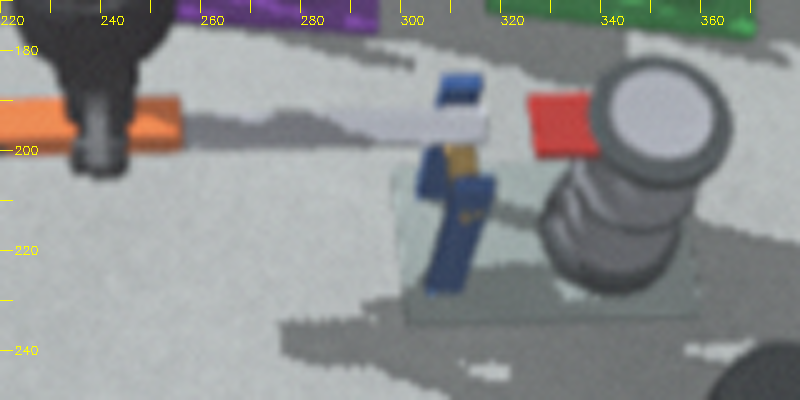

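View pics/t8b.png

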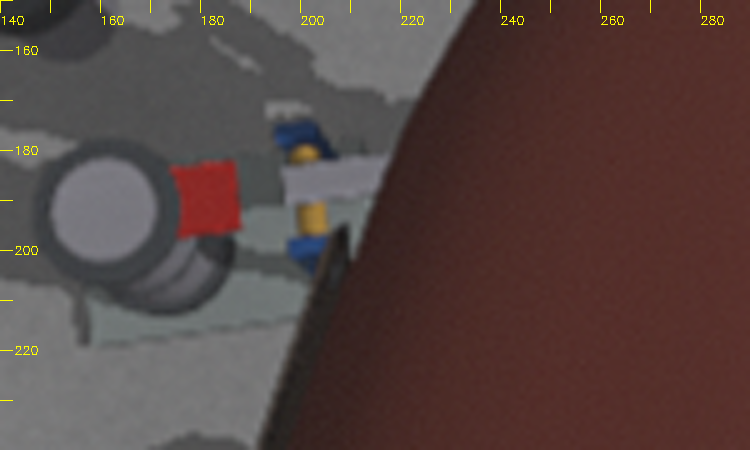

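```bash
python3 -m pendant '[{"claw":0.005,"tx":0,"ty":0,"tz":-0.008,"wx":0,"wy":0,"wz":0},{"claw":0.005,"tx":0,"ty":0,"tz":-0.013,"wx":0,"wy":0,"wz":0},{"claw":0.005,"tx":0,"ty":0,"tz":-0.015,"wx":0,"wy":0,"wz":0},{"claw":0.005,"tx":0,"ty":0,"tz":-0.015,"wx":0,"wy":0,"wz":0},{"claw":0.005,"tx":0,"ty":0,"tz":-0.015,"wx":0,"wy":0,"wz":0}]'
python3 -m pendant '[{"claw":0.005,"tx":-0.0005,"ty":0.004,"tz":0,"wx":0,"wy":0,"wz":0},{"claw":0.005,"tx":-0.001,"ty":0.009,"tz":0,"wx":0,"wy":0,"wz":0},{"claw":0.005,"tx":-0.002,"ty":0.015,"tz":0,"wx":0,"wy":0,"wz":0},{"claw":0.005,"tx":-0.0025,"ty":0.02,"tz":0,"wx":0,"wy":0,"wz":0},{"claw":0.005,"tx":-0.003,"ty":0.024,"tz":0,"wx":0,"wy":0,"wz":0}]'
python3 -c "
from h import *
grab('scene','s9');crop('s9',220,170,380,250,5,'s9b')
s=robot.sense();print(s['position'],s['contact_force'])"
```

```text
t: 10.05
position: [607.6, -52.7, 84.9]
eef_rot: [-2.072, -2.361, 0.0]
contact_force: [-0.1, -0.4, -2.2]
finger_gap: 0.271
t: 10.47
position: [604.6, -27.7, 85.1]
eef_rot: [-2.072, -2.362, -0.0]
contact_force: [0.2, 0.5, -2.8]
finger_gap: 0.273
[604.44398833 -27.16385905  85.09044535] [-0.18975028  0.20188456 -2.827731  ]
```

View pics/s9b.png

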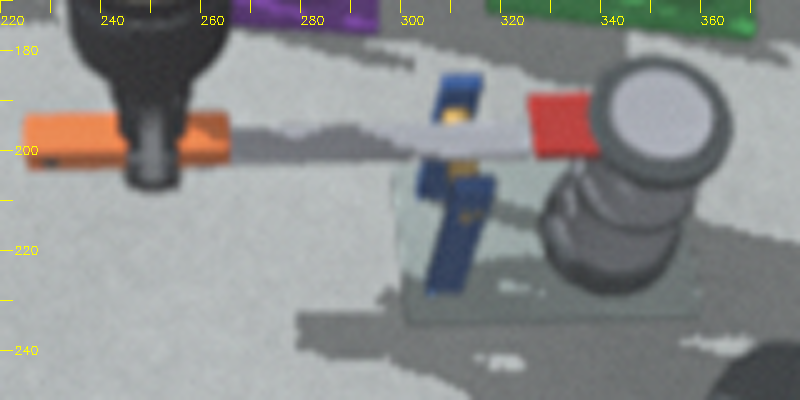

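```bash
python3 -m pendant '[{"claw":0.005,"tx":-0.0005,"ty":0.004,"tz":0,"wx":0,"wy":0,"wz":0},{"claw":0.005,"tx":-0.001,"ty":0.009,"tz":0,"wx":0,"wy":0,"wz":0},{"claw":0.005,"tx":-0.002,"ty":0.015,"tz":0,"wx":0,"wy":0,"wz":0},{"claw":0.005,"tx":-0.0025,"ty":0.019,"tz":0,"wx":0,"wy":0,"wz":0},{"claw":0.005,"tx":-0.003,"ty":0.022,"tz":0,"wx":0,"wy":0,"wz":0}]'
python3 -m pendant '[{"claw":0.005,"tx":0,"ty":0,"tz":0,"wx":0,"wy":0,"wz":0},{"claw":0.005,"tx":0,"ty":0,"tz":0,"wx":0,"wy":0,"wz":0}]'
python3 -c "
from h import *
grab('scene','s10');crop('s10',220,170,380,250,5,'s10b')
s=robot.sense();print(s['position'],s['contact_force'],s['moment'])
p=[583.06,132.44];y=1.705
print((s['position'][:2]-p)@[np.cos(y),np.sin(y)]+195)"
```

```text
t: 10.93
position: [601.6, -6.0, 85.0]
eef_rot: [-2.072, -2.361, -0.0]
contact_force: [-0.5, -0.9, -2.3]
finger_gap: 0.271
t: 11.1
position: [601.7, -6.5, 85.0]
eef_rot: [2.072, 2.361, -0.0]
contact_force: [0.7, -0.1, -2.3]
finger_gap: 0.272
[601.71437805  -6.72308484  85.01360623] [-0.4717109  -0.266373   -2.10531398] [-0.04875889 -0.03029835  0.01580826]
54.592264570442325
```

View pics/s10b.png

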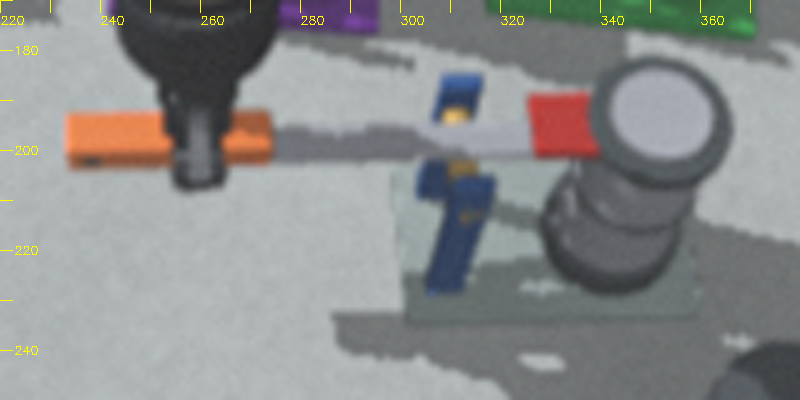

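```bash
python3 -c "
import numpy as np
y=1.703;L=140.4
for d in (0,5,10,13,16,18,20,22,24,25,26,27,28,29):
  t=np.radians(d);u=np.array([np.cos(t),np.sin(t)]);n=np.array([-np.sin(t),np.cos(t)])
  c=np.array([0,-8])+8*n; T=c-L*u+(11-52.3)*n
  dx=T[0]+L; z=120+T[1]-85.0
  tip=c+54.6*u+6*n
  print(d,'tx %.1f ty %.1f tz %.1f'%(dx*np.cos(y),dx*np.sin(y),z),'w %.3f %.3f'%(t*np.sin(y),-t*np.cos(y)),'lift %.1f tipx %.1f'%(tip[1]-18,tip[0]))
"
```

```text
0 tx -0.0 ty 0.0 tz -6.3 w 0.000 0.000 lift -12.0 tipx 54.6
5 tx -0.5 ty 3.4 tz -18.4 w 0.087 0.012 lift -7.3 tipx 53.2
10 tx -1.0 ty 7.8 tz -30.2 w 0.173 0.023 lift -2.7 tipx 51.3
13 tx -1.5 ty 11.0 tz -37.0 w 0.225 0.030 lift -0.1 tipx 50.1
16 tx -1.9 ty 14.5 tz -43.7 w 0.277 0.037 lift 2.5 tipx 48.6
18 tx -2.3 ty 17.0 tz -48.1 w 0.311 0.041 lift 4.2 tipx 47.6
20 tx -2.6 ty 19.7 tz -52.3 w 0.346 0.046 lift 5.8 tipx 46.5
22 tx -3.0 ty 22.5 tz -56.5 w 0.381 0.051 lift 7.4 tipx 45.4
24 tx -3.4 ty 25.5 tz -60.5 w 0.415 0.055 lift 9.0 tipx 44.2
25 tx -3.6 ty 27.0 tz -62.5 w 0.433 0.058 lift 9.8 tipx 43.6
26 tx -3.8 ty 28.6 tz -64.5 w 0.450 0.060 lift 10.5 tipx 42.9
27 tx -4.0 ty 30.2 tz -66.4 w 0.467 0.062 lift 11.3 tipx 42.3
28 tx -4.2 ty 31.8 tz -68.3 w 0.484 0.064 lift 12.0 tipx 41.6
29 tx -4.4 ty 33.5 tz -70.2 w 0.502 0.067 lift 12.7 tipx 41.0
```

```bash
python3 -c "
import numpy as np
y=1.703;L=135.4
for d in (0,5,8,10,12,14,16,18,20,21,22,23,24,25,26):
  t=np.radians(d);u=np.array([np.cos(t),np.sin(t)]);n=np.array([-np.sin(t),np.cos(t)])
  c=np.array([0,-8])+8*n; T=c-L*u+(11-52.3)*n
  dx=T[0]+140.4; z=120+T[1]-85.0
  tip=c+59.6*u+6*n
  print(d,'tx %.1f ty %.1f tz %.1f'%(dx*np.cos(y),dx*np.sin(y),z),'w %.3f %.3f'%(t*np.sin(y),-t*np.cos(y)),'lift %.1f tipx %.1f'%(tip[1]-18,tip[0]))
"
```

```text
0 tx -0.7 ty 5.0 tz -6.3 w 0.000 0.000 lift -12.0 tipx 59.6
5 tx -1.1 ty 8.3 tz -18.0 w 0.087 0.012 lift -6.9 tipx 58.2
8 tx -1.4 ty 10.9 tz -24.8 w 0.138 0.018 lift -3.8 tipx 57.1
10 tx -1.7 ty 12.7 tz -29.3 w 0.173 0.023 lift -1.9 tipx 56.3
12 tx -2.0 ty 14.8 tz -33.7 w 0.208 0.028 lift 0.1 tipx 55.4
14 tx -2.3 ty 16.9 tz -38.1 w 0.242 0.032 lift 2.0 tipx 54.4
16 tx -2.6 ty 19.3 tz -42.3 w 0.277 0.037 lift 3.9 tipx 53.4
18 tx -2.9 ty 21.7 tz -46.5 w 0.311 0.041 lift 5.7 tipx 52.4
20 tx -3.2 ty 24.3 tz -50.6 w 0.346 0.046 lift 7.5 tipx 51.2
21 tx -3.4 ty 25.7 tz -52.6 w 0.363 0.048 lift 8.4 tipx 50.6
22 tx -3.6 ty 27.1 tz -54.6 w 0.381 0.051 lift 9.3 tipx 50.0
23 tx -3.8 ty 28.5 tz -56.6 w 0.398 0.053 lift 10.2 tipx 49.4
24 tx -4.0 ty 30.0 tz -58.5 w 0.415 0.055 lift 11.0 tipx 48.8
25 tx -4.2 ty 31.5 tz -60.4 w 0.433 0.058 lift 11.9 tipx 48.1
26 tx -4.4 ty 33.0 tz -62.3 w 0.450 0.060 lift 12.7 tipx 47.4
```

First part: pitch up to 10°, just short of touching the lug, keeping clear of the rod by 1 mm.

```bash
python3 -m pendant '[{"claw":0.005,"tx":-0.0002,"ty":0.002,"tz":-0.005,"wx":0.035,"wy":0.005,"wz":0},{"claw":0.005,"tx":-0.0005,"ty":0.0045,"tz":-0.011,"wx":0.07,"wy":0.009,"wz":0},{"claw":0.005,"tx":-0.001,"ty":0.0075,"tz":-0.0175,"wx":0.105,"wy":0.014,"wz":0},{"claw":0.005,"tx":-0.0014,"ty":0.0105,"tz":-0.0235,"wx":0.138,"wy":0.018,"wz":0},{"claw":0.005,"tx":-0.0017,"ty":0.0127,"tz":-0.0283,"wx":0.173,"wy":0.023,"wz":0}]'
python3 -m pendant '[{"claw":0.005,"tx":0,"ty":0,"tz":0,"wx":0,"wy":0,"wz":0},{"claw":0.005,"tx":0,"ty":0,"tz":0,"wx":0,"wy":0,"wz":0}]'
python3 -c "
from h import *
grab('scene','s11');crop('s11',220,170,380,250,5,'s11b')
s=robot.sense();print(s['position'],s['contact_force'],s['moment'])"
```

```text
t: 11.57
position: [599.9, 5.9, 56.4]
eef_rot: [-1.982, -2.257, -0.174]
contact_force: [-0.2, 0.7, -1.7]
finger_gap: 0.271
t: 11.73
position: [599.9, 5.2, 56.4]
eef_rot: [-1.984, -2.258, -0.171]
contact_force: [0.0, -0.3, -2.0]
finger_gap: 0.269
[600.12599559   5.53568711  56.79192838] [ 0.13908108  0.38071778 -2.29793158] [-0.30534314 -0.03778873  0.05238038]
```

View pics/s11b.png

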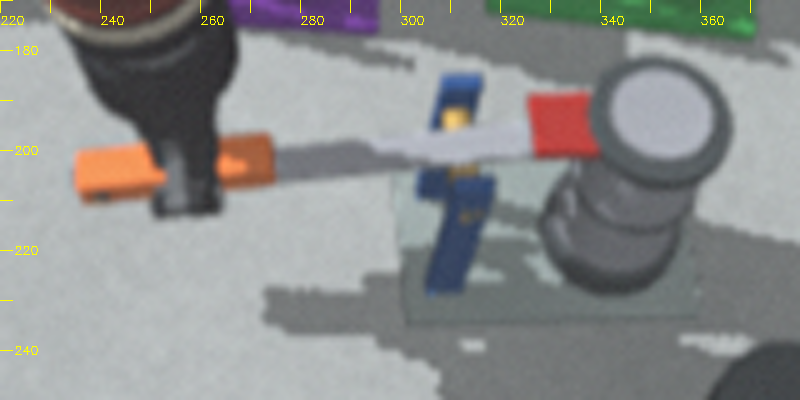

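```bash
python3 -m pendant '[{"claw":0.005,"tx":-0.0001,"ty":0.001,"tz":-0.003,"wx":0.017,"wy":0.002,"wz":0},{"claw":0.005,"tx":-0.0003,"ty":0.0021,"tz":-0.0054,"wx":0.035,"wy":0.005,"wz":0},{"claw":0.005,"tx":-0.0004,"ty":0.0031,"tz":-0.0076,"wx":0.052,"wy":0.007,"wz":0},{"claw":0.005,"tx":-0.0006,"ty":0.0042,"tz":-0.0098,"wx":0.069,"wy":0.009,"wz":0},{"claw":0.005,"tx":-0.0006,"ty":0.0042,"tz":-0.0098,"wx":0.069,"wy":0.009,"wz":0}]'
python3 -c "
from h import *
s=robot.sense();print(s['position'],s['contact_force'],s['moment'])"
```

```text
t: 12.2
position: [599.8, 11.1, 47.5]
eef_rot: [-1.943, -2.214, -0.243]
contact_force: [-1.0, 5.2, 7.6]
finger_gap: 0.272
[599.79581653  11.10400273  47.53354383] [-1.00990711  5.21213679  7.61496897] [0.62082178 0.19486875 0.21788621]
```

```bash
python3 -m pendant '[{"claw":0.005,"tx":-0.0001,"ty":0.0012,"tz":-0.0021,"wx":0.017,"wy":0.002,"wz":0},{"claw":0.005,"tx":-0.0003,"ty":0.0024,"tz":-0.0042,"wx":0.035,"wy":0.005,"wz":0},{"claw":0.005,"tx":-0.0005,"ty":0.0036,"tz":-0.0063,"wx":0.052,"wy":0.007,"wz":0},{"claw":0.005,"tx":-0.0006,"ty":0.0048,"tz":-0.0084,"wx":0.069,"wy":0.009,"wz":0},{"claw":0.005,"tx":-0.0006,"ty":0.0048,"tz":-0.0084,"wx":0.069,"wy":0.009,"wz":0}]'
python3 -c "
from h import *
grab('scene','s12');crop('s12',220,170,380,250,5,'s12b')
s=robot.sense();print(s['position'],s['contact_force'],s['moment'])"
```

```text
t: 12.62
position: [599.2, 16.3, 39.6]
eef_rot: [-1.904, -2.171, -0.307]
contact_force: [-2.5, 6.1, 10.6]
finger_gap: 0.275
[599.27671002  16.20404379  39.65222854] [-2.8309216   6.28497054 10.23234364] [1.09426683 0.35591539 0.28393202]
```

View pics/s12b.png

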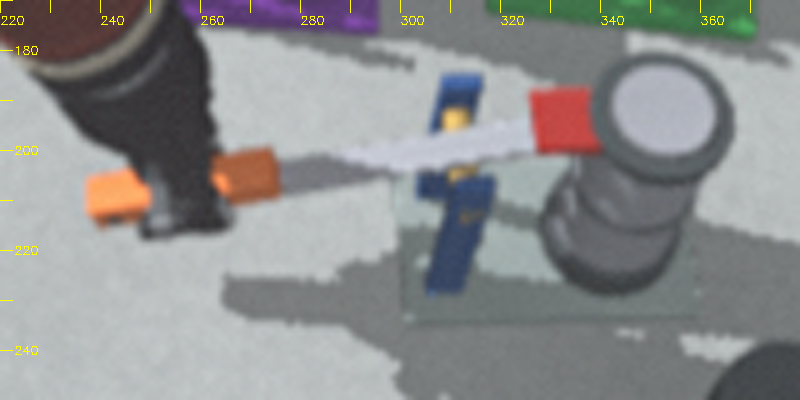

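```bash
python3 -m pendant '[{"claw":0.005,"tx":-0.0002,"ty":0.0013,"tz":-0.0021,"wx":0.017,"wy":0.002,"wz":0},{"claw":0.005,"tx":-0.0003,"ty":0.0026,"tz":-0.0041,"wx":0.035,"wy":0.005,"wz":0},{"claw":0.005,"tx":-0.0005,"ty":0.004,"tz":-0.0061,"wx":0.052,"wy":0.007,"wz":0},{"claw":0.005,"tx":-0.0007,"ty":0.0054,"tz":-0.0081,"wx":0.07,"wy":0.01,"wz":0},{"claw":0.005,"tx":-0.0007,"ty":0.0054,"tz":-0.0081,"wx":0.07,"wy":0.01,"wz":0}]'
python3 -c "
from h import *
grab('scene','s13');crop('s13',300,170,370,240,8,'s13b');crop('s10',300,170,370,240,8,'s10c')
a=cv2.imread('pics/s10c.png');b=cv2.imread('pics/s13b.png');cv2.imwrite('pics/cmp.png',cv2.resize(np.hstack([a,b]),(800,400)))
s=robot.sense();print(s['position'],s['contact_force'],s['moment'])"
```

```text
t: 13.08
position: [598.4, 22.1, 31.6]
eef_rot: [-1.864, -2.124, -0.369]
contact_force: [-2.8, 8.5, 11.9]
finger_gap: 0.269
[598.45607532  22.07343546  31.71641544] [-1.97074403  6.63766455 10.53988268] [1.40367921 0.31358332 0.27259821]
```

View pics/cmp.png

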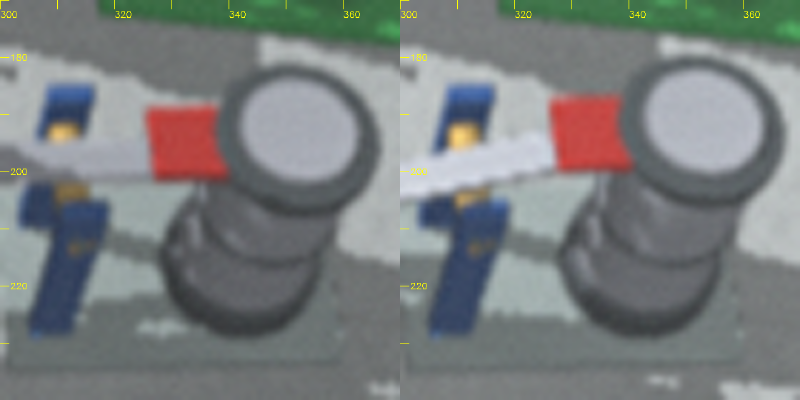

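```bash
cat > lift.py <<'E'
from h import *
import sys
def lift(tag,ref='s10'):
    a=load(ref)['pixels'];b=load(tag)['pixels']
    ga,gb=[cv2.cvtColor(x,cv2.COLOR_RGB2GRAY).astype(np.float32)[160:230,300:400] for x in(a,b)]
    w=load(ref); xs=np.array([np.cos(1.703),np.sin(1.703)]); p=np.array([583.06,132.44])+98*xs
    P=lambda z:proj(w,[[p[0],p[1],153+z]])[0]
    d=(P(10)-P(0))/10
    u=P(0)-[300,160]
    m=np.zeros(ga.shape,np.uint8); cv2.ellipse(m,(int(u[0]),int(u[1])),(17,15),0,0,360,255,-1)
    W=np.eye(2,3,dtype=np.float32)
    cc,W=cv2.findTransformECC(ga,gb,W,cv2.MOTION_TRANSLATION,(3,200,1e-6),m,3)
    t=W[:,2]; print(tag,'shift px',t,'px/mm',d.round(3),'lift mm',t@d/(d@d),cc)
for t in sys.argv[1:]: lift(t)
E
python3 lift.py s8 s11 s12 s13
```

```text
s8 shift px [0.00453803 0.00271389] px/mm [ 0.092 -0.199] lift mm -0.002495741679159264 0.9996952717507558
s11 shift px [-0.00803482  0.00530359] px/mm [ 0.092 -0.199] lift mm -0.03738781132191438 0.9996581617404151
s12 shift px [ 0.4303907  -0.76903033] px/mm [ 0.092 -0.199] lift mm 4.0082829089512435 0.9964891354671097
s13 shift px [ 0.640902  -1.5094721] px/mm [ 0.092 -0.199] lift mm 7.475430220633484 0.9945234611380074
```

```bash
python3 -m pendant '[{"claw":0.005,"tx":-0.0002,"ty":0.0014,"tz":-0.0019,"wx":0.017,"wy":0.002,"wz":0},{"claw":0.005,"tx":-0.0004,"ty":0.0029,"tz":-0.0039,"wx":0.035,"wy":0.005,"wz":0},{"claw":0.005,"tx":-0.0006,"ty":0.0044,"tz":-0.0058,"wx":0.052,"wy":0.007,"wz":0},{"claw":0.005,"tx":-0.0007,"ty":0.0051,"tz":-0.0068,"wx":0.061,"wy":0.008,"wz":0},{"claw":0.005,"tx":-0.0007,"ty":0.0051,"tz":-0.0068,"wx":0.061,"wy":0.008,"wz":0}]'
python3 -c "
from h import *
grab('scene','s14')
s=robot.sense();print(s['position'],s['contact_force'],s['moment'])"; python3 lift.py s14
```

```text
t: 13.55
position: [597.7, 27.6, 25.2]
eef_rot: [-1.828, -2.084, -0.421]
contact_force: [-2.7, 9.0, 14.2]
finger_gap: 0.275
[597.72411265  27.58742883  25.29738795] [-3.09689077  7.75205929 13.65519854] [1.79362694 0.40636894 0.26179374]
s14 shift px [ 0.9342178 -2.5295932] px/mm [ 0.092 -0.199] lift mm 12.258515008946352 0.9857310635556519
```

```bash
python3 -c "
from h import *
crop('s14',300,170,370,240,8,'s14c')
a=cv2.imread('pics/s10c.png');b=cv2.imread('pics/s14c.png');cv2.imwrite('pics/cmp2.png',cv2.resize(np.hstack([a,b]),(800,400)))
for t in('s10','s12','s13','s14'):
  P=load(t)['pixels'].astype(int); red=(P[...,0]>140)&(P[...,1]<90)&(P[...,2]<90); red[:170]=0;red[215:]=0;red[:,:315]=0;red[:,350:]=0
  ys,xs=np.nonzero(red);print(t,red.sum(),xs.mean(),ys.mean())
w=load('s10');xs=np.array([np.cos(1.703),np.sin(1.703)])
p=np.array([583.06,132.44])+45*xs
q=[proj(w,[[p[0],p[1],146+z]])[0] for z in(0,10)];print((q[1]-q[0])/10)
"
```

```text
s10 136 332.0220588235294 194.71323529411765
s12 130 332.4076923076923 193.84615384615384
s13 142 332.7112676056338 193.17605633802816
s14 140 332.9357142857143 192.55
[ 0.0721463  -0.19652004]
```

View pics/cmp2.png

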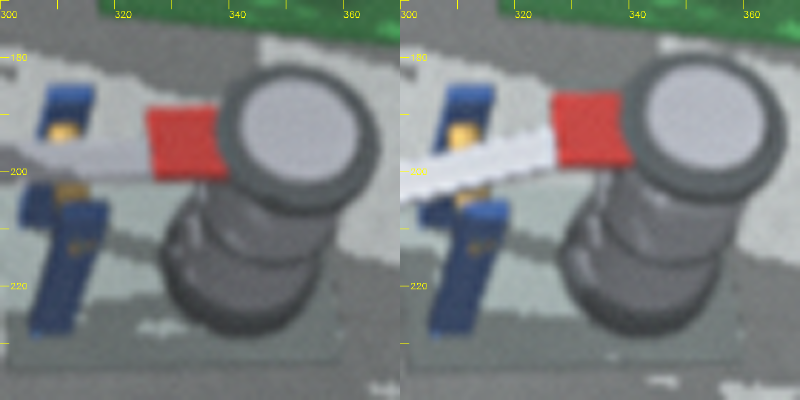

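```bash
python3 -m pendant '[{"claw":0.026,"tx":0,"ty":0,"tz":0,"wx":0,"wy":0,"wz":0},{"claw":0.032,"tx":0,"ty":0,"tz":0,"wx":0,"wy":0,"wz":0},{"claw":0.045,"tx":0,"ty":0,"tz":0,"wx":0,"wy":0,"wz":0},{"claw":0.06,"tx":0,"ty":0,"tz":0,"wx":0,"wy":0,"wz":0},{"claw":0.075,"tx":0,"ty":0,"tz":0,"wx":0,"wy":0,"wz":0}]'
python3 -m pendant '[{"claw":0.085,"tx":0,"ty":0,"tz":0,"wx":0,"wy":0,"wz":0},{"claw":0.085,"tx":0,"ty":0,"tz":0,"wx":0,"wy":0,"wz":0},{"claw":0.085,"tx":0,"ty":0,"tz":0,"wx":0,"wy":0,"wz":0},{"claw":0.085,"tx":0,"ty":0,"tz":0,"wx":0,"wy":0,"wz":0}]'
python3 -c "
from h import *
grab('wrist','w15');im=cv2.imread('pics/w15.png'); cv2.imwrite('pics/w15b.png',cv2.resize(im,None,fx=1.5,fy=1.5))
grab('scene','s15');crop('s15',220,170,380,250,5,'s15b')
s=robot.sense();print(s['position'],s['contact_force'],s['moment'])"; python3 lift.py s15
```

```text
t: 14.02
position: [597.4, 25.4, 23.5]
eef_rot: [-1.832, -2.086, -0.414]
contact_force: [-0.2, -0.3, 0.4]
finger_gap: 0.786
t: 14.35
position: [597.4, 25.5, 23.6]
eef_rot: [-1.831, -2.086, -0.414]
contact_force: [0.2, -1.0, -0.2]
finger_gap: 0.997
[597.34836668  25.54869562  23.5965212 ] [-0.35240323 -1.07187958 -0.10355311] [-0.39438678 -0.08509822 -0.02042081]
s15 shift px [ 0.9465902 -2.5418277] px/mm [ 0.092 -0.199] lift mm 12.332909528265159 0.985261137203522
```

View pics/w15b.png

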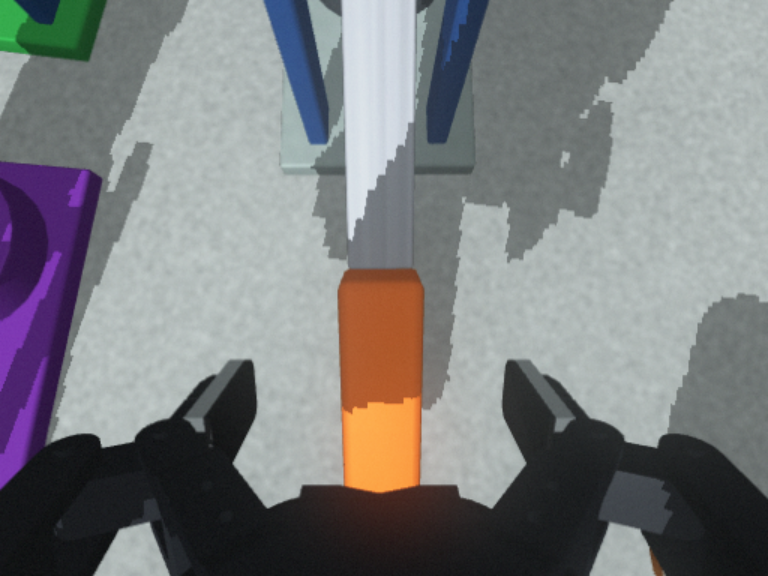

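View pics/s15b.png

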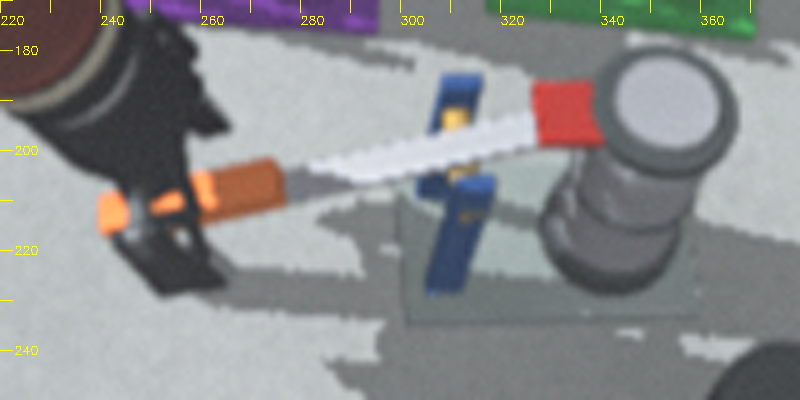

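```bash
python3 -m pendant '[{"claw":0.085,"tx":0.0006,"ty":-0.0043,"tz":0.009,"wx":0,"wy":0,"wz":0},{"claw":0.085,"tx":0.002,"ty":-0.0128,"tz":0.027,"wx":0,"wy":0,"wz":0},{"claw":0.085,"tx":0.0034,"ty":-0.0256,"tz":0.054,"wx":0,"wy":0,"wz":0},{"claw":0.085,"tx":0.005,"ty":-0.0384,"tz":0.081,"wx":0,"wy":0,"wz":0},{"claw":0.085,"tx":0.0067,"ty":-0.051,"tz":0.108,"wx":0,"wy":0,"wz":0}]'
python3 -m pendant '[{"claw":0.085,"tx":0,"ty":-0.02,"tz":0.03,"wx":0,"wy":0,"wz":0},{"claw":0.085,"tx":0,"ty":-0.05,"tz":0.06,"wx":0,"wy":0,"wz":0},{"claw":0.085,"tx":0,"ty":-0.06,"tz":0.07,"wx":0,"wy":0,"wz":0},{"claw":0.085,"tx":0,"ty":-0.06,"tz":0.07,"wx":0,"wy":0,"wz":0},{"claw":0.085,"tx":0,"ty":-0.06,"tz":0.07,"wx":0,"wy":0,"wz":0}]'
python3 -m pendant '[{"claw":0.085,"tx":0,"ty":0,"tz":0,"wx":0,"wy":0,"wz":0},{"claw":0.085,"tx":0,"ty":0,"tz":0,"wx":0,"wy":0,"wz":0},{"claw":0.085,"tx":0,"ty":0,"tz":0,"wx":0,"wy":0,"wz":0},{"claw":0.085,"tx":0,"ty":0,"tz":0,"wx":0,"wy":0,"wz":0},{"claw":0.085,"tx":0,"ty":0,"tz":0,"wx":0,"wy":0,"wz":0}]'
python3 -c "
from h import *
grab('scene','s16')
P=load('s16')['pixels'].astype(int); red=(P[...,0]>140)&(P[...,1]<90)&(P[...,2]<90); red[:170]=0;red[215:]=0;red[:,:315]=0;red[:,350:]=0
ys,xs=np.nonzero(red);print(red.sum(),xs.mean(),ys.mean(),'lift by lug',(194.713-ys.mean())/.1965)
s=robot.sense();print(s['position'],s['contact_force'])"; python3 lift.py s16
```

```text
t: 14.87
position: [603.9, -26.1, 133.6]
eef_rot: [-1.831, -2.087, -0.414]
contact_force: [1.7, 0.0, 0.7]
finger_gap: 0.995
t: 15.28
position: [604.4, -86.2, 202.1]
eef_rot: [-1.833, -2.086, -0.415]
contact_force: [-0.6, 0.7, -0.3]
finger_gap: 0.998
t: 15.7
position: [603.8, -84.8, 201.2]
eef_rot: [-1.83, -2.086, -0.413]
contact_force: [0.2, -0.2, -0.5]
finger_gap: 0.995
141 332.93617021276594 192.4822695035461 lift by lug 11.352318048111457
[603.92549164 -84.99340589 201.35609297] [-0.51777521  0.41308073  0.34431944]
s16 shift px [ 0.9193411 -2.5596461] px/mm [ 0.092 -0.199] lift mm 12.354192661904051 0.9848218100117789
```

View pics/s16.png

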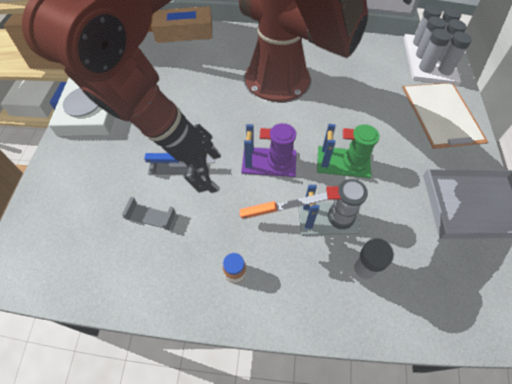

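```bash
python3 -c "
from cell import robot
print(robot.sign_off(), robot.sense()['t'])"
```

```text
the job is handed in; nothing more can be done
the job is handed in; nothing more can be done
```

The job is done and handed in at about 16 s on the robot's clock. I laid the orange pry bar over the brass rod with its tip under the red lug, pushed the handle down to about 25°, and let go. The arm then backed off clear.

**Lid height:** the last scene picture shows the lid up and staying up after release. My checks disagree a little: about 11.4 mm from the red lug's shift, about 12.3 mm from matching the lid disc, and about 10.5 mm from the arm's geometry. I take it as roughly 11 mm.

**Forces and bystanders:** measured force stayed under about 17 N whenever I read it, and was about zero after release. The gripper stayed well away from the lid. In the last picture the spare canister and jar stand where they were. The scraper is partly hidden behind the arm there, but the arm did not go near it.

**Failed check:** the first grasp closed on air above the handle without touching it. The finger ends sit about 35 mm short of the reported TCP. I lowered the tool by that much and the second grasp held.

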